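# Test push-button stations and set the heavy one aside

### The job

Test the three push-button stations on the sloping rack: from the nearest to the farthest, one at a time, press each key all the way down until it clicks and let it spring back. One key needs clearly more force than the other two: take that station off the rack and set it down gently, standing upright, in the grey tray. Leave the two light ones in their places on the rack and do not disturb the cup and the dropper bottle.

Things in the scene. Friction and masses are not known exactly. Their poses are not given: they have to be found in the camera images.
- station_a_mid (a point): push-button station, the three outwardly identical: grey box 56 (x) x 44 (y) x 42 (z) mm, black cable gland on its +x end, metal collar and black sprung key (25 mm wide) on top. Point: centre of the box, 21 mm over its underside; z is its own up axis, y across its width; key top 37 mm up z. Loose, 150 g. Starts in any place of the rack, leaning 30 degrees to the rack's -x.
- station_a_key (a joint): that station's key: 0 = up, 0.008 m = fully down, along the station's -z; clicks at 6.5 mm, springs back when let go. Two of the three keys are light, one is heavy: half-way down a light key pushes back with about 3.3 N, a heavy one with 11.5 N; at the bottom 4 N and 14 N.
- station_b_mid (a point): push-button station, the three outwardly identical: grey box 56 (x) x 44 (y) x 42 (z) mm, black cable gland on its +x end, metal collar and black sprung key (25 mm wide) on top. Point: centre of the box, 21 mm over its underside; z is its own up axis, y across its width; key top 37 mm up z. Loose, 150 g. Starts in any place of the rack, leaning 30 degrees to the rack's -x.
- station_b_key (a joint): that station's key: 0 = up, 0.008 m = fully down, along the station's -z; clicks at 6.5 mm, springs back when let go. Two of the three keys are light, one is heavy: half-way down a light key pushes back with about 3.3 N, a heavy one with 11.5 N; at the bottom 4 N and 14 N.
- station_c_mid (a point): push-button station, the three outwardly identical: grey box 56 (x) x 44 (y) x 42 (z) mm, black cable gland on its +x end, metal collar and black sprung key (25 mm wide) on top. Point: centre of the box, 21 mm over its underside; z is its own up axis, y across its width; key top 37 mm up z. Loose, 150 g. Starts in any place of the rack, leaning 30 degrees to the rack's -x.
- station_c_key (a joint): that station's key: 0 = up, 0.008 m = fully down, along the station's -z; clicks at 6.5 mm, springs back when let go. Two of the three keys are light, one is heavy: half-way down a light key pushes back with about 3.3 N, a heavy one with 11.5 N; at the bottom 4 N and 14 N.
- rack: fixed sloping aluminium rack, 310 (y) x 100 (x) mm, on the left of the table, its row running away from the robot. Origin on the table under its middle; +y runs to its near end, -x to the middle of the table. The deck slopes 30 degrees about y, low edge at -x with a 10 mm lip, its middle 46 mm over the table. Places at y = +100 (nearest), 0, -100 mm (farthest), 56 mm between stations.
- tray: fixed flat open grey tray to the right of the rack, 180 (x) x 150 (y) mm outside, walls 4 mm thick and 28 mm high, floor 4 mm thick; origin on the table under its middle. Empty at the start.
- steel_cup: plain steel cup, 65 mm across and 66 mm high, beyond the gap between rack and tray; bystander. Origin at the centre of its underside.
- dropper: small white dropper bottle with black cap, 21 mm across and 66 mm high, on the robot's side of the rack and tray; bystander. Origin at the centre of its underside.
Mind the look-alikes: they are no part of the job. What is shaped like the part that bears station_b_mid but green or purple is not meant. Leave any orange look-alike of the part that bears station_c_mid alone.

How it is judged:
By the outcome, as a careful person would: the job done as asked, in the order asked, and still so for the second after the job is handed in, with the robot touching nothing.
It also fails if it takes over 64 s, if anything falls off the work surface, if the arm or the gripper's body presses on something with over 40 N, if the wrist force passes 120 N, or if a joint passes its speed limit or range.

### The arm

A 6-joint arm with a two-finger parallel gripper is mounted at the origin on a cart in front of the work surface, level with it; the furniture and walls round the work are solid. World frame = base frame: x ahead of the robot, y to its left, z up, the work surface at z = 0. Lengths are in m, angles in rad, forces in N, time in s.
With the tool pointing down it reaches from about 0.375 to 0.9 m from the base axis. Payload 3.1 kg.
Tool frame: the origin (TCP) lies at the very end of the fingers, on their centre line; the grasp point (between the pads) lies manip.pinch_z behind it (manip.pinch_z is the distance from the TCP to the grasp point, in m); x points along the fingers, y is the direction in which the jaws open and shut, and the axes are right-handed (so a half turn about x gives the same grasp; the last joint's range is limited). The gripper opens to 85 mm and grips with 20 to 120 N. Pads are 22 mm wide; open, the fingers measure 114 mm over their backs; the gripper's body (76 mm by 85 mm) begins 54 mm behind the grasp point. The pads swing forward as they close: fully open they stand 13 mm farther back than shut.
Start: joints at [1.167, 0.527, 1.433, -0, 1.181, -0.178], TCP at [0.14, 0.609, 0.231] pointing down, gripper open.
Joint ranges: [-3.08, 3.08], [-0.75, 2.2], [0.22, 2.44], [-1.43, 4.57], [0, 2.65], [-2.85, 2.85]. Speed limits (rad/s): [2.79, 2.79, 3.14, 3.14, 3.14, 3.14].

### API

Orientations are given as a unit quaternion [x, y, z, w].
In Python, from plant import status, imaging, manip gives the robot as it stands.
- The arm moves only by the tool servo_tool, never from a script. Its argument "moves" is a list of rows, each an object with "gripper": the closure in counts, from 0 (fully open) to 255 (shut); "delta_pos": the shift along the tool's x, y, z in m, a list of three; "spin": the turn about the tool's x in rad. In form: [{"gripper": gripper, "delta_pos": [dx, dy, dz], "spin": spin}, ...]. A call has 1 to 20 rows; each row shifts and turns the commanded pose from where the row before left it, along the tool's axes as they then stand; what a row does not reach is not made up. A row lasts 1/10 s, in which the tool goes at most 50 mm and 8.59 degrees, less where a joint would pass 70% of its speed; a pose out of reach is approached as far as the arm can. A call is refused whole if a number of a shift passes 0.05 or a number of a turn 0.15, either way. A call with a gripper value outside its range is refused whole. The fingers move at their own pace and stop on an object; "squeeze" is the grip in N (left out, the last holds). Time passes only in rows, so rows that do not move let the fingers close. It gives the time, the measured TCP pose, the force and the opening at its end, in the units of the state.
- status.state(): the state, without advancing time (a new reading comes with each control period).
- imaging.camera(name): name is "scene" or "side" or "wrist"; returns a dict with "img" (480x640x3 uint8, blue, green, red), "z_map" (480x640 float32, m along the optical axis (not along the pixel's ray), 0 where there is no reading), "fovy" (degrees; the focal length in pixels is half the picture's height over the tangent of half this angle, whatever the lens; pixels are square), "cx", "cy" (the principal point, pixels), "extrinsics" (4x4, takes a point from camera to world coordinates); the wrist camera has in their place "mount" (4x4, takes a point from camera to tool coordinates, whose origin is the TCP and whose axes are the tool frame's). Camera axes: x right, y down, z forward; pixel columns grow to the right and rows downward; lengths in m; the calibration is good to about 2 mm. The wrist camera is an equidistant fisheye: a pixel r from the principal point sees the ray r / f radians off the axis. A picture is of the moment at which its call begins: read the wrist's pose just before it.
- manip.hand_in(): hands the job in, once; it reports no verdict.
The state is a dict: "time_s": time; "joint_pos": joint angles; "qvel": joint speeds; "joint_torque": joint torques, N m; "tool_pos": TCP position; "tool_rot": TCP orientation; "contact_force": force on the tool from outside, world axes, zero at the start; "ft_torque": the same for the moment, N m; "finger_gap": opening from 0.0 (shut) to 1.0 (fully open).
Only numpy, scipy, OpenCV 4.12 (cv2) and the standard library are available. Lean on these libraries where they do the work, as an engineer would, in place of code of your own. Each camera call takes 0.05 s, during which the arm holds its last target.

## Working session

There is one attempt and no reset: what is moved stays moved. The work goes in short steps, Python scripts to look and compute and a tool call to move; the robot and the scene stay as the last step left them, time stands still between calls to the robot, and variables do not carry over. Pictures are saved under pics/ and viewed, and the job is handed in when it is done.

Besides the shell and the picture viewer there is one more tool, called after "Request:" as name(argument=value, ...), one argument or row to a line, values as JSON. servo_tool: Moves the arm, as the interface text tells. Its arguments: {"type":"object","properties":{"moves":{"type":"array","items":{"type":"object","properties":{"gripper":{"type":"number"},"delta_pos":{"type":"array","items":{"type":"number"}},"spin":{"type":"number"}}}},"squeeze":{"type":"number"}},"required":["moves"]}

```bash
ls; mkdir -p pics
cat > h.py <<'E'
import numpy as np, cv2
from plant import status, imaging, manip
from scipy.spatial.transform import Rotation as R
def snap(name,fn):
    s=status.state(); d=imaging.camera(name); cv2.imwrite('pics/'+fn+'.png',d['img'])
    d['s']=s; np.save('/tmp/'+fn+'.npy',d,allow_pickle=True); return d
def load(fn): return np.load('/tmp/'+fn+'.npy',allow_pickle=True).item()
def world(d,u=None,v=None):
    h,w=d['z_map'].shape
    f=h/2/np.tan(np.radians(d['fovy'])/2)
    U,V=np.meshgrid(np.arange(w),np.arange(h)); Z=d['z_map']
    P=np.stack([(U-d['cx'])/f*Z,(V-d['cy'])/f*Z,Z],-1)
    E=d['extrinsics']; return P@E[:3,:3].T+E[:3,3]
E
python3 - <<'E'
from h import *
for n in ['scene','side','wrist']:
    d=snap(n,n+'0'); print(n,d['fovy'],d['cx'],d['cy'],d.get('extrinsics'),d.get('mount'))
s=status.state(); print(s, manip.pinch_z)
E
```

```text
pics
scene 57.430528221938566 320.21541768646887 243.86043673268273 [[ 0.83719972 -0.26657664  0.47752857  0.15625572]
 [-0.54671965 -0.43020019  0.7183491  -0.49210491]
 [ 0.01393779 -0.86247591 -0.50590616  0.48793999]
 [ 0.          0.          0.          1.        ]] None
side 55.52576398088314 317.7372236309978 226.81461674652013 [[-0.0527348  -0.70914753  0.70308521 -0.10882857]
 [-0.99856159  0.04427554 -0.03023965  0.167995  ]
 [-0.00968511 -0.70366857 -0.71046235  0.76304619]
 [ 0.          0.          0.          1.        ]] None
wrist 65.70646984690485 320.9886679449328 239.27739853588693 None [[ 6.10877036e-05 -2.59406464e-01  9.65768234e-01 -1.43632015e-01]
 [ 9.99999971e-01  2.39720080e-04  1.13612813e-06 -3.52572189e-04]
 [-2.31808758e-04  9.65768207e-01  2.59406471e-01 -6.64073561e-02]
 [ 0.00000000e+00  0.00000000e+00  0.00000000e+00  1.00000000e+00]]
{'time_s': 0.15, 'joint_pos': array([ 1.16650117e+00,  5.28251483e-01,  1.43361150e+00,  9.02846956e-06,
        1.18145258e+00, -1.78485306e-01]), 'qvel': array([ 5.50483856e-04, -2.70280427e-03, -7.66451109e-04, -4.27696518e-04,
        1.24285984e-03,  4.26922394e-05]), 'joint_torque': array([ 4.16644625e-04, -4.42745411e+01, -1.78276598e+01, -2.71013205e-04,
        5.66818126e-03,  2.70190219e-05]), 'tool_pos': array([0.13966927, 0.60861551, 0.23055803]), 'tool_rot': array([ 0.07908489,  0.70278206, -0.08025012,  0.70242642]), 'contact_force': array([ 0.11937278,  0.16717785, -1.00115844]), 'ft_torque': array([ 0.00760762, -0.02829862,  0.01987117]), 'finger_gap': 0.9986793947722178} 0.0187
```

View pics/scene0.png

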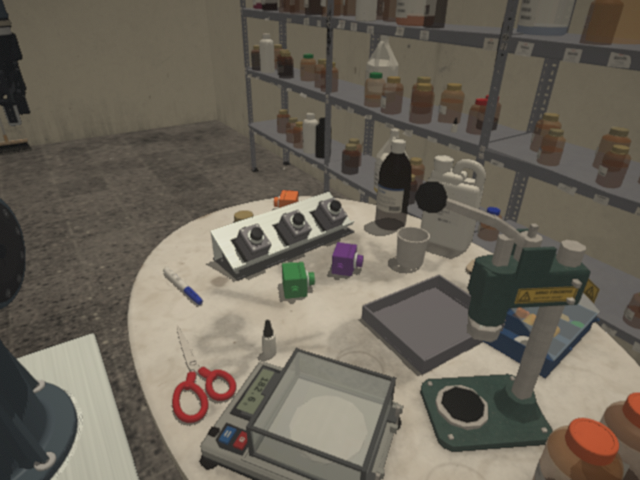

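View pics/side0.png

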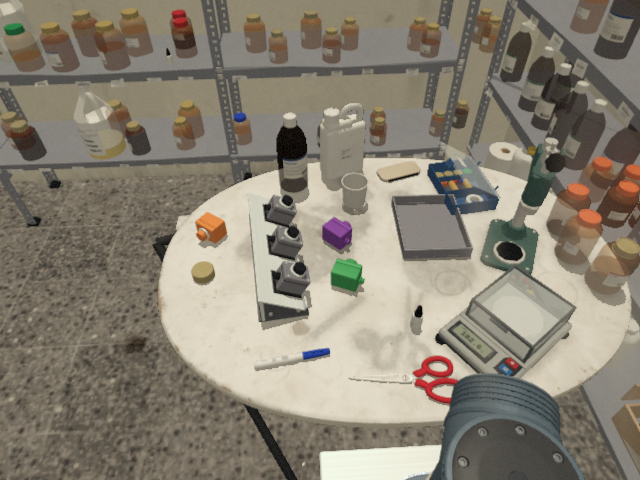

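View pics/wrist0.png

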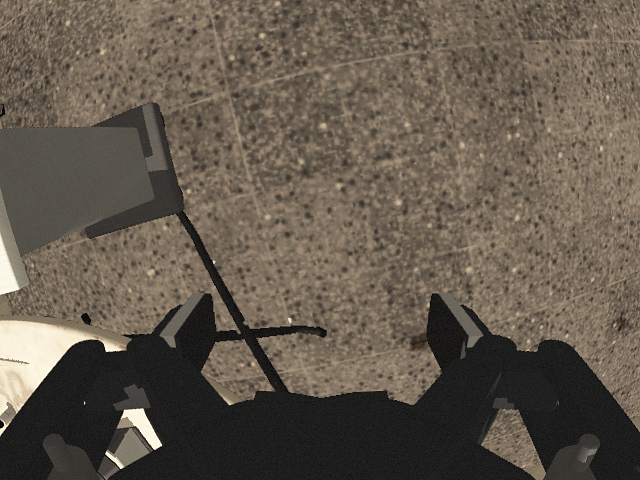

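The side view shows three grey stations in the rack at (292,276), (286,240) and (281,208), nearest to farthest. The look-alikes are green (347,275), purple (338,234) and orange (210,228). The cup is at (354,192), the dropper at (417,319) and the tray at (430,227). The grey ones in the rack fit the description. I'll enlarge and measure them.

Run:
```python
from h import *
a=load('scene0');b=load('side0')
A=cv2.resize(a['img'][180:290,195:375],(800,489),interpolation=cv2.INTER_CUBIC)
B=cv2.resize(b['img'][185:325,230:380],(600,560),interpolation=cv2.INTER_CUBIC)
cv2.imwrite('pics/cropA.png',A);cv2.imwrite('pics/cropB.png',B)
for d,n in((a,'scene'),(b,'side')):
    W=world(d)
    pts={'scene':[(255,227),(296,219),(335,206),(410,262),(268,356),(430,325),(300,350)],'side':[(294,264),(289,228),(283,197),(355,205),(417,325),(430,227),(330,310)]}[n]
    for u,v in pts: print(n,u,v,W[v,u].round(4))
```

```text
scene 255 227 [0.4586 0.1874 0.0927]
scene 296 219 [0.5469 0.1843 0.0874]
scene 335 206 [0.6499 0.1959 0.0857]
scene 410 262 [0.7133 0.0216 0.0176]
scene 268 356 [ 0.3621 -0.0443  0.0036]
scene 430 325 [ 0.6217 -0.1261  0.0048]
scene 300 350 [ 0.3662 -0.1335  0.0867]
side 294 264 [0.4585 0.1902 0.0912]
side 289 228 [0.5548 0.1989 0.0928]
side 283 197 [0.6526 0.2114 0.0923]
side 355 205 [0.706  0.0412 0.0095]
side 417 325 [ 0.3553 -0.0371  0.0188]
side 430 227 [ 0.6251 -0.1258  0.0043]
side 330 310 [ 4.117e-01  1.234e-01 -2.000e-04]
```

View pics/cropA.png

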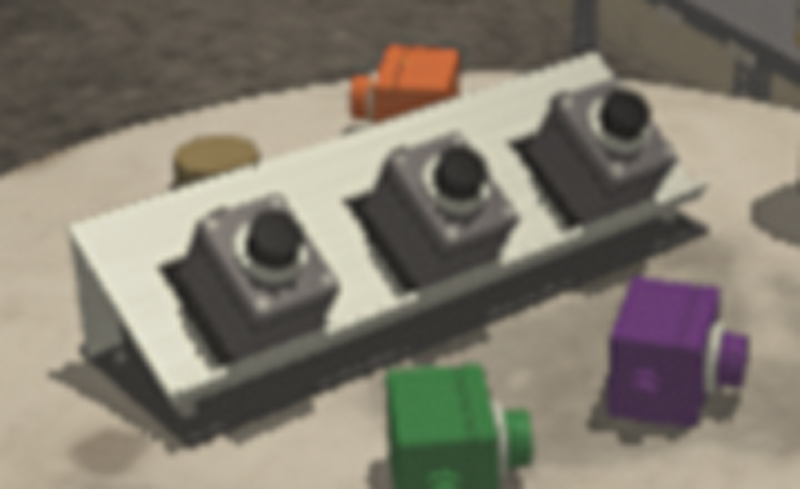

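View pics/cropB.png

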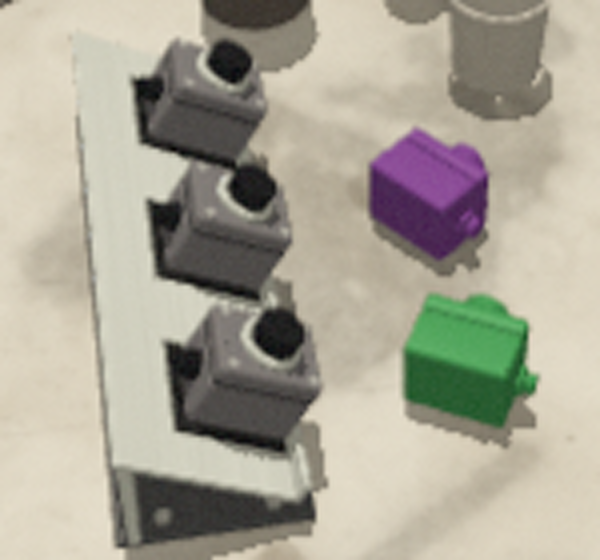

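The crops confirm three grey stations in the rack with their keys tilted toward the table's middle. The green and purple ones lie beside the rack and the orange one is behind it. Next I'll fit the geometry.

Run:
```python
from h import *
a=load('scene0');b=load('side0')
keys={'scene':[(257,234),(299,218),(336,205)],'side':[(299,268),(293,232),(287,200)]}
for d,n in((a,'scene'),(b,'side')):
    W=world(d); 
    # deck plane: points within region, iterative RANSAC
    m=(W[...,0]>.35)&(W[...,0]<.8)&(W[...,1]>.1)&(W[...,1]<.33)&(W[...,2]>.015)&(W[...,2]<.14)&(d['z_map']>0)
    P=W[m]; g=d['img'].astype(int); C=g[m].mean(1)
    Q=P[C>130]; rng=np.random.default_rng(0);best=0
    for _ in range(800):
        p=Q[rng.choice(len(Q),3,0)];nn=np.cross(p[1]-p[0],p[2]-p[0]);nn/=np.linalg.norm(nn)+1e-12
        k=np.abs((Q-p[0])@nn)<.002
        if k.sum()>best:best=k.sum();I=k
    c=Q[I].mean(0);nn=np.linalg.svd(Q[I]-c)[2][2];nn*=np.sign(nn[2])
    print(n,'deck n',nn.round(4),'tilt',np.degrees(np.arccos(nn[2])),'yaw',np.degrees(np.arctan2(nn[1],nn[0])),'c',c.round(4),best,len(Q))
    dist=(P-c)@nn
    ax=np.array([nn[1],-nn[0],0]);ax/=np.linalg.norm(ax)
    # rack y axis candidates: horizontal in plane
    hx=np.cross([0,0,1],ax)
    print('deck extent along',ax.round(3),(Q[I]@ax).min().round(4),(Q[I]@ax).max().round(4),'z',Q[I][:,2].min().round(4),Q[I][:,2].max().round(4))
    # histogram of heights over deck
    print(np.histogram(dist,np.arange(-.01,.07,.004))[0])
    # station top faces 
    for (u,v) in keys[n]:
        r=W[max(0,v-25):v+25,u-25:u+25].reshape(-1,3);col=d['img'][v-25:v+25,u-25:u+25].reshape(-1,3).mean(1)
        dd=(r-c)@nn
        k=(dd>.050)&(dd<.07); t=(dd>.038)&(dd<.044)
        print(' key',k.sum(),np.median(r[k],0).round(4),r[k].min(0).round(4),r[k].max(0).round(4),'h',np.median(dd[k]).round(4),'top',t.sum(),r[t].mean(0).round(4))
    # obstacles
    hsv=cv2.cvtColor(d['img'],cv2.COLOR_BGR2HSV)
    for nm,lo,hi in(('green',50,75),('purple',130,155),('orange',5,16)):
        mm=(hsv[...,0]>lo)&(hsv[...,0]<hi)&(hsv[...,1]>100)&(W[...,0]>.3)&(W[...,0]<.8)&(W[...,1]>.0)&(W[...,1]<.4)&(W[...,2]<.15)&(W[...,2]>0)
        p=W[mm]; print(nm,mm.sum(),np.percentile(p,2,axis=0).round(3),np.percentile(p,98,axis=0).round(3))
```

```text
scene deck n [ 0.0575 -0.4993  0.8645] tilt 30.173980554419554 yaw -83.42771673348703 c [0.5147 0.2436 0.0547] 1878 2536
deck extent along [-0.993 -0.114  0.   ] -0.7303 -0.4201 z 0.02 0.0724
[   7  193 2303  311  270  256  124  149  183  186  132  175  522  524
  140  104  246  240   87]
 key 134 [0.4568 0.1765 0.086 ] [0.4454 0.168  0.075 ] [0.4698 0.1881 0.0931] h 0.0572 top 332 [0.4537 0.1825 0.0716]
 key 113 [0.5555 0.1892 0.0867] [0.5448 0.179  0.0755] [0.5698 0.2018 0.0934] h 0.0574 top 303 [0.5575 0.196  0.0725]
 key 99 [0.654  0.1998 0.0865] [0.6444 0.19   0.0759] [0.67   0.2113 0.0939] h 0.0576 top 239 [0.6497 0.2051 0.0716]
green 409 [0.458 0.054 0.027] [0.51  0.108 0.046]
purple 312 [0.575 0.065 0.028] [0.627 0.114 0.046]
orange 273 [0.607 0.35  0.02 ] [0.666 0.399 0.046]
side deck n [ 0.0587 -0.497   0.8658] tilt 30.029501181999006 yaw -83.26581688384682 c [0.5186 0.2497 0.057 ] 2139 2679
deck extent along [-0.993 -0.117  0.   ] -0.8178 -0.4186 z 0.021 0.0725
[   4  127 2551  244  184  175  178  187  232  220  175  202  495  442
  178  142  248  223   96]
 key 116 [0.4533 0.1806 0.0873] [0.444  0.1693 0.0775] [0.4694 0.1923 0.0936] h 0.0575 top 305 [0.4566 0.1901 0.0748]
 key 95 [0.5523 0.1909 0.0866] [0.5429 0.1807 0.0774] [0.5668 0.2034 0.0928] h 0.0572 top 315 [0.5728 0.2013 0.0733]
 key 80 [0.651  0.2028 0.087 ] [0.6406 0.1671 0.0511] [0.7787 0.2139 0.0938] h 0.0573 top 238 [0.6705 0.2059 0.0692]
green 777 [0.453 0.056 0.005] [0.511 0.115 0.046]
purple 653 [0.57  0.066 0.005] [0.625 0.126 0.046]
orange 648 [0.606 0.164 0.003] [0.79  0.398 0.146]
```

```bash
cat >> h.py <<'E'
yaw=np.radians(96.65)
RX=np.array([np.cos(yaw),np.sin(yaw),0]); RY=np.array([-RX[1],RX[0],0]); N=np.array([0.058,-0.498,0.865]); N/=np.linalg.norm(N)
KEY=np.array([[.455,.1785,.0867],[.554,.190,.0867],[.6525,.2013,.0867]])
def rep():
    s=status.state(); M=R.from_quat(s['tool_rot']).as_matrix()
    print('t',s['time_s'],'pos',s['tool_pos'].round(4),'F',s['contact_force'].round(2),'F.n',(s['contact_force']@N).round(2),'gap',round(s['finger_gap'],3))
    print('tool x,y,z',M[:,0].round(3),M[:,1].round(3),M[:,2].round(3))
    ang=np.arctan2(M[1,1],M[0,1]); t=np.arctan2(RY[1],RY[0])
    # spin about tool x (down): +spin lowers world yaw
    for k in(0,np.pi): print('spin needed',-(((t+k-ang)+np.pi)%(2*np.pi)-np.pi))
    return s,M
def go(target):
    s,M=rep(); d=np.array(target)-s['tool_pos']; print('world d',d.round(4),'tool d',(M.T@d).round(4))
E
python3 - <<'E'
from h import *
go(KEY[0]-.011*RX+.04*N); print(status.state()['joint_pos'].round(3))
E
```

```text
t 0.15 pos [0.1397 0.6086 0.2306] F [ 0.12  0.17 -1.  ] F.n -0.94 gap 0.999
tool x,y,z [-0.001 -0.002 -1.   ] [ 0.224  0.975 -0.002] [ 0.975 -0.224 -0.   ]
spin needed -1.9126737382279604
spin needed 1.2289189153618325
world d [ 0.3189 -0.461  -0.1093] tool d [ 0.1098 -0.3777  0.4141]
[ 1.167  0.528  1.434  0.     1.181 -0.178]
```

Request:
servo_tool(
  moves=[
    {"gripper": 255, "spin": 0.14, "delta_pos": [0, 0, 0]},
    {"gripper": 255, "spin": 0.14, "delta_pos": [0, 0, 0]},
    {"gripper": 255, "spin": 0.14, "delta_pos": [0, 0, 0]},
    {"gripper": 255, "spin": 0.14, "delta_pos": [0, 0, 0]},
    {"gripper": 255, "spin": 0.14, "delta_pos": [0, 0, 0]},
    {"gripper": 255, "spin": 0.14, "delta_pos": [0, 0, 0]},
    {"gripper": 255, "spin": 0.14, "delta_pos": [0, 0, 0]},
    {"gripper": 255, "spin": 0.14, "delta_pos": [0, 0, 0]},
    {"gripper": 255, "spin": 0.109, "delta_pos": [0, 0, 0]},
    {"gripper": 255, "spin": 0, "delta_pos": [0, 0.02, 0.04]},
    {"gripper": 255, "spin": 0, "delta_pos": [0, 0.02, 0.04]},
    {"gripper": 255, "spin": 0, "delta_pos": [0, 0.02, 0.04]},
    {"gripper": 255, "spin": 0, "delta_pos": [0, 0.02, 0.04]},
    {"gripper": 255, "spin": 0, "delta_pos": [0, 0.02, 0.04]},
    {"gripper": 255, "spin": 0, "delta_pos": [0, 0.02, 0.04]},
    {"gripper": 255, "spin": 0, "delta_pos": [0, 0.02, 0.04]},
    {"gripper": 255, "spin": 0, "delta_pos": [0, 0.02, 0.04]},
    {"gripper": 255, "spin": 0, "delta_pos": [0, 0.02, 0.04]},
    {"gripper": 255, "spin": 0, "delta_pos": [0, 0, 0]},
  ],
)

```text
time_s: 2.05
tool_pos: [0.3634, 0.2688, 0.2314]
tool_rot: [0.472, 0.526, -0.472, 0.527]
contact_force: [-0.5, 0.9, 0.6]
finger_gap: 0.0
```

Run:
```python
from h import *
go(KEY[0]-.011*RX+.04*N); d=snap('wrist','w1')
```

```text
t 2.05 pos [0.3634 0.2688 0.2314] F [-0.46  0.95  0.59] F.n 0.01 gap 0.0
tool x,y,z [ 0.002 -0.001 -1.   ] [0.994 0.109 0.001] [ 0.109 -0.994  0.001]
spin needed 3.134562497292559
spin needed -0.007030156297234136
world d [ 0.0952 -0.1212 -0.1101] tool d [0.1103 0.0813 0.1307]
```

View pics/w1.png

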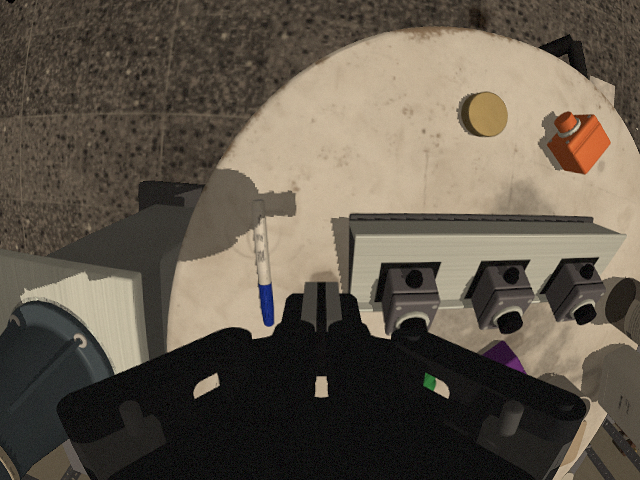

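The wrist view shows the keys at about (413,323), (511,319) and (588,309), with the shut fingertips near (322,300). I'll check the key positions from this view.

```bash
cat >> h.py <<'E'
def wworld(d):
    h,w=d['z_map'].shape; f=h/2/np.tan(np.radians(d['fovy'])/2)
    U,V=np.meshgrid(np.arange(w),np.arange(h)); x=U-d['cx'];y=V-d['cy'];r=np.hypot(x,y)+1e-9;th=r/f;t=np.tan(th)
    Z=d['z_map'];P=np.stack([x/r*t*Z,y/r*t*Z,Z],-1)
    M=d['mount'];P=P@M[:3,:3].T+M[:3,3]
    s=d['s'];return P@R.from_quat(s['tool_rot']).as_matrix().T+s['tool_pos']
E
python3 - <<'E'
from h import *
d=load('w1');W=wworld(d)
for (u,v),K in zip([(413,323),(511,319),(588,309)],KEY):
    r=W[v-22:v+22,u-22:u+22].reshape(-1,3); h=(r-K)@N; print('raw',W[v,u].round(4))
    k=(np.abs(h)<.006)&(np.linalg.norm(r-K,axis=1)<.03); q=r[k]; print(k.sum(),((q.min(0)+q.max(0))/2).round(4),q.mean(0).round(4),np.median(h[k]).round(4))
print(W[230,450],W[200,400])
E
```

```text
raw [0.4534 0.1896 0.0885]
147 [0.4573 0.1867 0.0886] [0.4568 0.1883 0.0893] -0.0029
raw [0.5514 0.1995 0.0904]
376 [0.5563 0.1912 0.0873] [0.5537 0.193  0.0885] 0.0014
raw [0.6521 0.212  0.0882]
274 [0.6555 0.2024 0.0852] [0.6521 0.2039 0.0881] 0.0012
[0.48563685 0.26821987 0.04671879] [0.44306403 0.28416009 0.00081534]
```

Request:
servo_tool(
  moves=[
    {"gripper": 255, "spin": -0.007, "delta_pos": [0, 0.02, 0.033]},
    {"gripper": 255, "spin": 0, "delta_pos": [0.02, 0.02, 0.033]},
    {"gripper": 255, "spin": 0, "delta_pos": [0.03, 0.02, 0.033]},
    {"gripper": 255, "spin": 0, "delta_pos": [0.03, 0.02, 0.033]},
    {"gripper": 255, "spin": 0, "delta_pos": [0.03, 0, 0]},
    {"gripper": 255, "spin": 0, "delta_pos": [0, 0, 0]},
    {"gripper": 255, "spin": 0, "delta_pos": [0, 0, 0]},
  ],
)

```text
time_s: 2.8
tool_pos: [0.4545, 0.1522, 0.1211]
tool_rot: [0.467, 0.531, -0.468, 0.529]
contact_force: [-0.6, -0.8, 0.4]
finger_gap: -0.0
```

Run:
```python
from h import *
go(KEY[0]-.011*RX+.01*N); d=snap('wrist','w2');snap('side','s2');a=snap('scene','c2')
cv2.imwrite('pics/c2z.png',cv2.resize(a['img'][160:300,180:360],(720,560)))
```

```text
t 2.8 pos [0.4545 0.1522 0.1211] F [-0.63 -0.77  0.38] F.n 0.67 gap -0.0
tool x,y,z [-0.003  0.    -1.   ] [ 0.992  0.124 -0.003] [ 0.124 -0.992 -0.   ]
spin needed -3.133176355623595
spin needed 0.008416297966197472
world d [ 0.0023  0.0104 -0.0257] tool d [ 0.0257  0.0037 -0.0101]
```

View pics/w2.png

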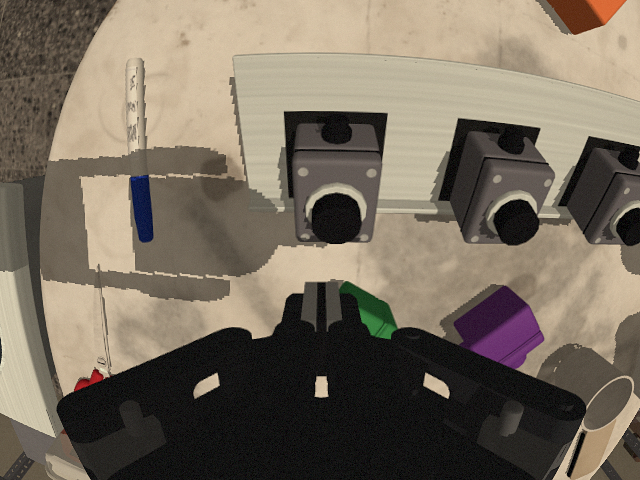

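View pics/c2z.png

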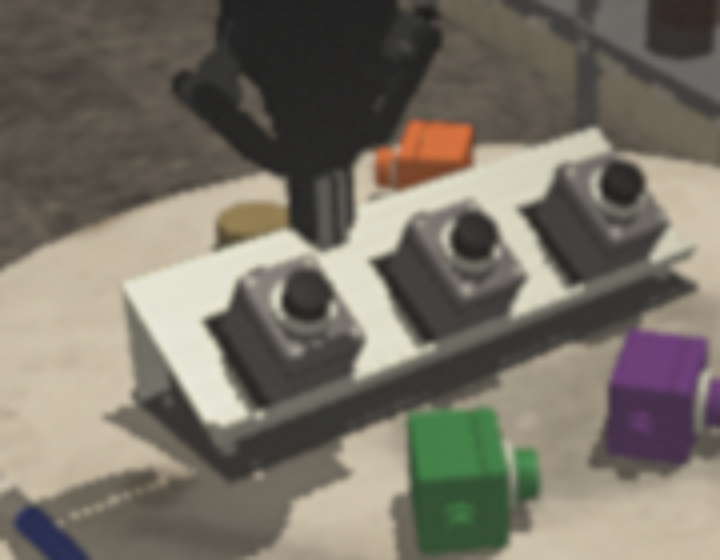

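Request:
servo_tool(
  moves=[
    {"gripper": 255, "spin": 0, "delta_pos": [0.013, 0.002, -0.005]},
    {"gripper": 255, "spin": 0.008, "delta_pos": [0.013, 0.002, -0.005]},
    {"gripper": 255, "spin": 0, "delta_pos": [0.0025, 0, -0.0015]},
    {"gripper": 255, "spin": 0, "delta_pos": [0, 0, 0]},
    {"gripper": 255, "spin": 0, "delta_pos": [0, 0, 0]},
  ],
)

```text
time_s: 3.45
tool_pos: [0.4581, 0.163, 0.0926]
tool_rot: [0.47, 0.528, -0.471, 0.528]
contact_force: [0.5, 0.6, -0.9]
finger_gap: -0.003
```

Run:
```python
from h import *
go(KEY[0]-.011*RX)
```

```text
t 3.45 pos [0.4581 0.163  0.0926] F [ 0.49  0.63 -0.88] F.n -1.05 gap -0.003
tool x,y,z [-0.001 -0.    -1.   ] [ 0.993  0.115 -0.001] [ 0.115 -0.993  0.   ]
spin needed 3.1408463778003135
spin needed -0.0007462757894796113
world d [-0.0018  0.0045 -0.0059] tool d [ 0.0059 -0.0013 -0.0047]
```

Request:
servo_tool(
  moves=[
    {"gripper": 255, "delta_pos": [0.0017, -0.0005, -0.001], "spin": 0},
    {"gripper": 255, "delta_pos": [0.0017, -0.0005, -0.001], "spin": 0},
    {"gripper": 255, "delta_pos": [0.0017, 0, -0.001], "spin": 0},
    {"gripper": 255, "delta_pos": [0.0017, 0, -0.001], "spin": 0},
    {"gripper": 255, "delta_pos": [0, 0, 0], "spin": 0},
  ],
)

```text
time_s: 3.95
tool_pos: [0.4569, 0.1667, 0.086]
tool_rot: [0.47, 0.528, -0.47, 0.528]
contact_force: [0.1, -0.6, 1.6]
finger_gap: -0.001
```

Request:
servo_tool(
  moves=[
    {"gripper": 255, "delta_pos": [0.0017, 0, -0.001], "spin": 0},
    {"gripper": 255, "delta_pos": [0.0017, 0, -0.001], "spin": 0},
    {"gripper": 255, "delta_pos": [0, 0, 0], "spin": 0},
  ],
)

```text
time_s: 4.25
tool_pos: [0.4567, 0.1687, 0.0826]
tool_rot: [0.47, 0.528, -0.47, 0.528]
contact_force: [-0.7, -2.0, 2.5]
finger_gap: 0.004
```

Request:
servo_tool(
  moves=[
    {"gripper": 255, "delta_pos": [0.0017, 0, -0.001], "spin": 0},
    {"gripper": 255, "delta_pos": [0, 0, 0], "spin": 0},
  ],
)

```text
time_s: 4.45
tool_pos: [0.4566, 0.1697, 0.0808]
tool_rot: [0.47, 0.528, -0.47, 0.528]
contact_force: [-0.1, -1.8, 3.2]
finger_gap: -0.004
```

Request:
servo_tool(
  moves=[
    {"gripper": 255, "delta_pos": [0.0017, 0, -0.001], "spin": 0},
    {"gripper": 255, "delta_pos": [0, 0, 0], "spin": 0},
  ],
)

```text
time_s: 4.65
tool_pos: [0.4564, 0.1708, 0.0791]
tool_rot: [0.47, 0.528, -0.47, 0.528]
contact_force: [-0.7, -2.3, 3.2]
finger_gap: -0.004
```

Request:
servo_tool(
  moves=[
    {"gripper": 255, "delta_pos": [0.0013, 0, -0.0007], "spin": 0},
    {"gripper": 255, "delta_pos": [0, 0, 0], "spin": 0},
  ],
)

```text
time_s: 4.85
tool_pos: [0.4565, 0.1709, 0.0787]
tool_rot: [0.47, 0.528, -0.47, 0.528]
contact_force: [-1.5, -5.7, 10.8]
finger_gap: 0.0
```

Request:
servo_tool(
  moves=[
    {"gripper": 255, "delta_pos": [-0.0035, 0, 0.002], "spin": 0},
    {"gripper": 255, "delta_pos": [-0.0052, 0, 0.003], "spin": 0},
    {"gripper": 255, "delta_pos": [-0.0087, 0, 0.005], "spin": 0},
    {"gripper": 255, "delta_pos": [-0.02, 0, 0], "spin": 0},
    {"gripper": 255, "delta_pos": [0, 0.025, 0], "spin": 0},
    {"gripper": 255, "delta_pos": [0, 0.025, 0], "spin": 0},
    {"gripper": 255, "delta_pos": [0, 0.025, 0], "spin": 0},
    {"gripper": 255, "delta_pos": [0, 0.025, 0], "spin": 0},
    {"gripper": 255, "delta_pos": [0.015, 0, 0], "spin": 0},
    {"gripper": 255, "delta_pos": [0, 0, 0], "spin": 0},
  ],
)

```text
time_s: 5.85
tool_pos: [0.5559, 0.1728, 0.099]
tool_rot: [0.47, 0.529, -0.471, 0.527]
contact_force: [-1.0, 0.5, -0.0]
finger_gap: 0.001
```

Run:
```python
from h import *
go(np.array([.4565,.1709,.0787])-.1*RY+.011*N);d=snap('wrist','w3');a=snap('scene','c3')
cv2.imwrite('pics/c3z.png',cv2.resize(a['img'][160:300,180:360],(720,560)))
```

```text
t 5.85 pos [0.5559 0.1728 0.099 ] F [-1.04  0.53 -0.02] F.n -0.34 gap 0.001
tool x,y,z [-0.004  0.    -1.   ] [ 0.993  0.114 -0.004] [ 0.114 -0.993 -0.   ]
spin needed 3.1400738458151998
spin needed -0.0015188077745933448
world d [ 0.0006  0.0042 -0.0108] tool d [ 0.0108  0.0011 -0.0041]
```

View pics/w3.png

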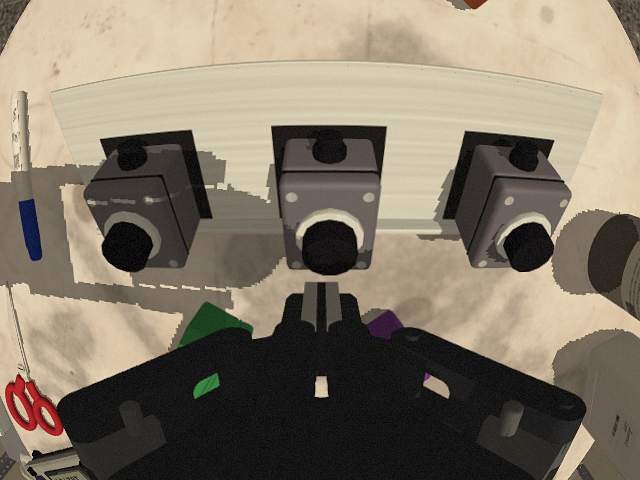

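View pics/c3z.png

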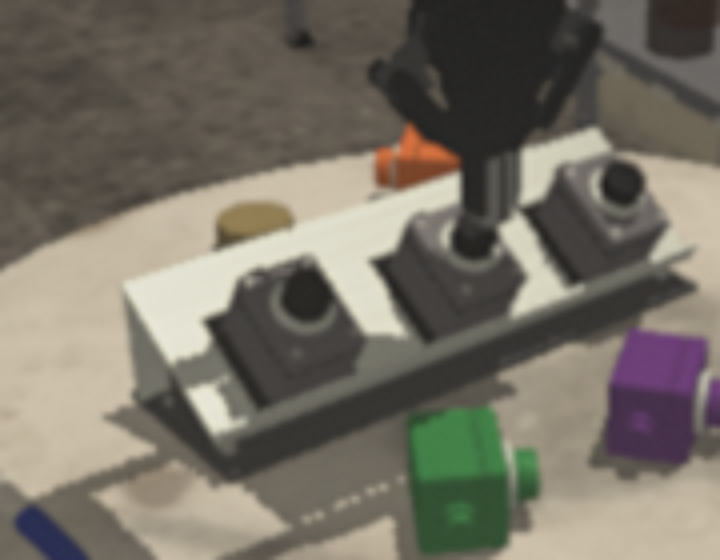

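Station 1 was light and sits in place with its key sprung up. Now I'll press key 2, which is at (330,247) in the wrist view.

Request:
servo_tool(
  moves=[
    {"gripper": 255, "delta_pos": [0.005, 0.001, -0.002], "spin": 0},
    {"gripper": 255, "delta_pos": [0.006, 0.001, -0.002], "spin": 0},
    {"gripper": 255, "delta_pos": [0.0017, 0, -0.001], "spin": 0},
    {"gripper": 255, "delta_pos": [0, 0, 0], "spin": 0},
  ],
)

```text
time_s: 6.35
tool_pos: [0.5577, 0.1784, 0.0872]
tool_rot: [0.47, 0.528, -0.471, 0.528]
contact_force: [-0.6, 0.7, -0.5]
finger_gap: -0.002
```

Request:
servo_tool(
  moves=[
    {"gripper": 255, "delta_pos": [0.0017, 0, -0.001], "spin": 0},
    {"gripper": 255, "delta_pos": [0.0017, 0, -0.001], "spin": 0},
    {"gripper": 255, "delta_pos": [0, 0, 0], "spin": 0},
  ],
)

```text
time_s: 6.65
tool_pos: [0.5583, 0.1795, 0.0854]
tool_rot: [0.47, 0.528, -0.47, 0.529]
contact_force: [-2.3, -3.3, 9.7]
finger_gap: 0.004
```

Request:
servo_tool(
  moves=[
    {"gripper": 255, "delta_pos": [0.0017, 0, -0.001], "spin": 0},
    {"gripper": 255, "delta_pos": [0, 0, 0], "spin": 0},
  ],
)

```text
time_s: 6.85
tool_pos: [0.5582, 0.1803, 0.084]
tool_rot: [0.47, 0.527, -0.47, 0.529]
contact_force: [-2.0, -4.1, 9.4]
finger_gap: -0.001
```

Request:
servo_tool(
  moves=[
    {"gripper": 255, "delta_pos": [0.0017, 0, -0.001], "spin": 0},
    {"gripper": 255, "delta_pos": [0, 0, 0], "spin": 0},
  ],
)

```text
time_s: 7.05
tool_pos: [0.5581, 0.1812, 0.0825]
tool_rot: [0.47, 0.527, -0.47, 0.529]
contact_force: [-2.6, -4.8, 11.7]
finger_gap: 0.001
```

Request:
servo_tool(
  moves=[
    {"gripper": 255, "delta_pos": [0.0017, 0, -0.001], "spin": 0},
    {"gripper": 255, "delta_pos": [0.0017, 0, -0.001], "spin": 0},
    {"gripper": 255, "delta_pos": [0, 0, 0], "spin": 0},
  ],
)

```text
time_s: 7.35
tool_pos: [0.5579, 0.183, 0.0794]
tool_rot: [0.47, 0.527, -0.47, 0.529]
contact_force: [-2.2, -4.2, 12.7]
finger_gap: -0.001
```

Request:
servo_tool(
  moves=[
    {"gripper": 255, "delta_pos": [0.0012, 0, -0.0007], "spin": 0},
    {"gripper": 255, "delta_pos": [0, 0, 0], "spin": 0},
  ],
)

```text
time_s: 7.55
tool_pos: [0.5579, 0.1832, 0.079]
tool_rot: [0.47, 0.527, -0.47, 0.529]
contact_force: [-3.0, -7.5, 16.9]
finger_gap: 0.004
```

Request:
servo_tool(
  moves=[
    {"gripper": 255, "delta_pos": [0.0012, 0, -0.0007], "spin": 0},
    {"gripper": 255, "delta_pos": [0, 0, 0], "spin": 0},
  ],
)

```text
time_s: 7.75
tool_pos: [0.558, 0.1832, 0.0789]
tool_rot: [0.469, 0.527, -0.471, 0.53]
contact_force: [-5.3, -9.3, 22.1]
finger_gap: 0.002
```

Key 2 is at the bottom and is heavy: about 13 N before the stop, against about 4 N for key 1. Next I'll retract and press key 3.

Request:
servo_tool(
  moves=[
    {"gripper": 255, "delta_pos": [-0.0035, 0, 0.002], "spin": 0},
    {"gripper": 255, "delta_pos": [-0.0052, 0, 0.003], "spin": 0},
    {"gripper": 255, "delta_pos": [-0.0087, 0, 0.005], "spin": 0},
    {"gripper": 255, "delta_pos": [-0.02, 0, 0], "spin": 0},
    {"gripper": 255, "delta_pos": [0, 0.025, 0], "spin": 0},
    {"gripper": 255, "delta_pos": [0, 0.025, 0], "spin": 0},
    {"gripper": 255, "delta_pos": [0, 0.025, 0], "spin": 0},
    {"gripper": 255, "delta_pos": [0, 0.024, 0], "spin": 0},
    {"gripper": 255, "delta_pos": [0.015, 0, 0], "spin": 0},
    {"gripper": 255, "delta_pos": [0, 0, 0], "spin": 0},
  ],
)

```text
time_s: 8.75
tool_pos: [0.6541, 0.1866, 0.0944]
tool_rot: [0.469, 0.529, -0.472, 0.526]
contact_force: [-1.0, -0.2, -0.1]
finger_gap: -0.001
```

Run:
```python
from h import *
go(np.array([.4565,.1709,.0787])-.2*RY+.011*N);d=snap('wrist','w4')
```

```text
t 8.75 pos [0.6541 0.1866 0.0944] F [-0.99 -0.21 -0.12] F.n -0.05 gap -0.001
tool x,y,z [-0.007 -0.001 -1.   ] [ 0.993  0.115 -0.007] [ 0.115 -0.993 -0.   ]
spin needed 3.1404434782160564
spin needed -0.0011491753737367105
world d [ 0.0017  0.002  -0.0062] tool d [ 0.0062  0.0019 -0.0018]
```

View pics/w4.png

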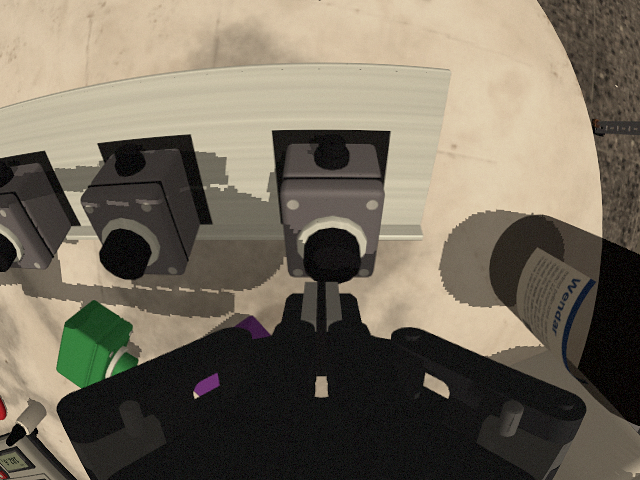

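Request:
servo_tool(
  moves=[
    {"gripper": 255, "delta_pos": [0.003, 0.001, -0.001], "spin": 0},
    {"gripper": 255, "delta_pos": [0.003, 0.001, -0.001], "spin": 0},
    {"gripper": 255, "delta_pos": [0.0017, 0, -0.001], "spin": 0},
    {"gripper": 255, "delta_pos": [0, 0, 0], "spin": 0},
  ],
)

```text
time_s: 9.2
tool_pos: [0.658, 0.1904, 0.0896]
tool_rot: [0.47, 0.528, -0.47, 0.528]
contact_force: [0.4, -0.9, -0.0]
finger_gap: -0.0
```

Request:
servo_tool(
  moves=[
    {"gripper": 255, "delta_pos": [0.0017, 0, -0.001], "spin": 0},
    {"gripper": 255, "delta_pos": [0.0017, 0, -0.001], "spin": 0},
    {"gripper": 255, "delta_pos": [0, 0, 0], "spin": 0},
  ],
)

```text
time_s: 9.5
tool_pos: [0.6585, 0.1922, 0.0866]
tool_rot: [0.47, 0.528, -0.47, 0.528]
contact_force: [-0.3, 0.1, 2.4]
finger_gap: 0.003
```

Request:
servo_tool(
  moves=[
    {"gripper": 255, "delta_pos": [0.0017, 0, -0.001], "spin": 0},
    {"gripper": 255, "delta_pos": [0, 0, 0], "spin": 0},
  ],
)

```text
time_s: 9.7
tool_pos: [0.6583, 0.1932, 0.0848]
tool_rot: [0.471, 0.528, -0.47, 0.528]
contact_force: [-1.1, -1.2, 3.1]
finger_gap: -0.002
```

Request:
servo_tool(
  moves=[
    {"gripper": 255, "delta_pos": [0.0017, 0, -0.001], "spin": 0},
    {"gripper": 255, "delta_pos": [0, 0, 0], "spin": 0},
  ],
)

```text
time_s: 9.9
tool_pos: [0.6582, 0.1942, 0.083]
tool_rot: [0.471, 0.528, -0.47, 0.528]
contact_force: [-0.8, -0.1, 3.1]
finger_gap: -0.001
```

Request:
servo_tool(
  moves=[
    {"gripper": 255, "delta_pos": [0.0017, 0, -0.001], "spin": 0},
    {"gripper": 255, "delta_pos": [0, 0, 0], "spin": 0},
  ],
)

```text
time_s: 10.1
tool_pos: [0.6581, 0.1952, 0.0812]
tool_rot: [0.471, 0.528, -0.47, 0.528]
contact_force: [0.2, -0.9, 4.6]
finger_gap: -0.002
```

Request:
servo_tool(
  moves=[
    {"gripper": 255, "delta_pos": [0.0017, 0, -0.001], "spin": 0},
    {"gripper": 255, "delta_pos": [0, 0, 0], "spin": 0},
  ],
)

```text
time_s: 10.3
tool_pos: [0.658, 0.1959, 0.0801]
tool_rot: [0.47, 0.528, -0.47, 0.528]
contact_force: [-1.0, -0.6, 6.7]
finger_gap: 0.0
```

Request:
servo_tool(
  moves=[
    {"gripper": 255, "delta_pos": [0.0013, 0, -0.0007], "spin": 0},
    {"gripper": 255, "delta_pos": [0, 0, 0], "spin": 0},
  ],
)

```text
time_s: 10.5
tool_pos: [0.6581, 0.196, 0.0799]
tool_rot: [0.47, 0.527, -0.471, 0.529]
contact_force: [-1.6, -4.2, 11.0]
finger_gap: 0.003
```

Key 3 is light (about 4 N, then the stop). The order is done and the heavy one is the middle station. I'll retract, open the gripper and move above it.

Request:
servo_tool(
  moves=[
    {"gripper": 255, "delta_pos": [-0.0035, 0, 0.002], "spin": 0},
    {"gripper": 255, "delta_pos": [-0.0052, 0, 0.003], "spin": 0},
    {"gripper": 255, "delta_pos": [-0.0087, 0, 0.005], "spin": 0},
    {"gripper": 255, "delta_pos": [-0.035, 0, 0], "spin": 0},
    {"gripper": 100, "delta_pos": [-0.01, -0.026, -0.008], "spin": 0},
    {"gripper": 0, "delta_pos": [0, -0.026, -0.009], "spin": 0},
    {"gripper": 0, "delta_pos": [0, -0.026, -0.009], "spin": 0},
    {"gripper": 0, "delta_pos": [0, -0.026, -0.009], "spin": 0},
    {"gripper": 0, "delta_pos": [0, 0, 0], "spin": 0},
    {"gripper": 0, "delta_pos": [0, 0, 0], "spin": 0},
  ],
)

```text
time_s: 11.5
tool_pos: [0.5514, 0.2099, 0.1407]
tool_rot: [0.47, 0.528, -0.47, 0.528]
contact_force: [0.8, -0.5, 0.3]
finger_gap: 0.99
```

Run:
```python
from h import *
go([.5525,.209,.043]);d=snap('wrist','w5');W=wworld(d)
for n in('side','scene'):snap(n,n+'5')
# tray
for n in('side5','scene5'):
    e=load(n);P=world(e)
    m=(P[...,2]<.012)&(P[...,2]>.001)&(P[...,0]>.5)&(P[...,0]<.75)&(P[...,1]>-.25)&(P[...,1]<.0)&(e['img'].mean(-1)<110)&(e['z_map']>0)
    m=cv2.morphologyEx(m.astype(np.uint8),cv2.MORPH_OPEN,np.ones((5,5)))
    k,l,st,_=cv2.connectedComponentsWithStats(m);j=1+np.argmax(st[1:,4])
    q=P[l==j]; r=cv2.minAreaRect(q[:,:2].astype(np.float32)*1000);print(n,len(q),np.median(q[:,2]),r)
    # dropper/cup tops
```

```text
t 11.5 pos [0.5514 0.2099 0.1407] F [ 0.76 -0.48  0.33] F.n 0.57 gap 0.99
tool x,y,z [ 0.  0. -1.] [0.993 0.115 0.   ] [ 0.115 -0.993 -0.   ]
spin needed 3.141114494746524
spin needed -0.00047815884326896096
world d [ 0.0011 -0.0009 -0.0977] tool d [0.0977 0.0009 0.001 ]Traceback (most recent call last):
  File "<stdin>", line 9, in <module>
    return _wrapfunc(a, 'argmax', axis=axis, out=out, **kwds)
    return bound(*args, **kwds)
ValueError: attempt to get argmax of an empty sequence
```

View pics/w5.png

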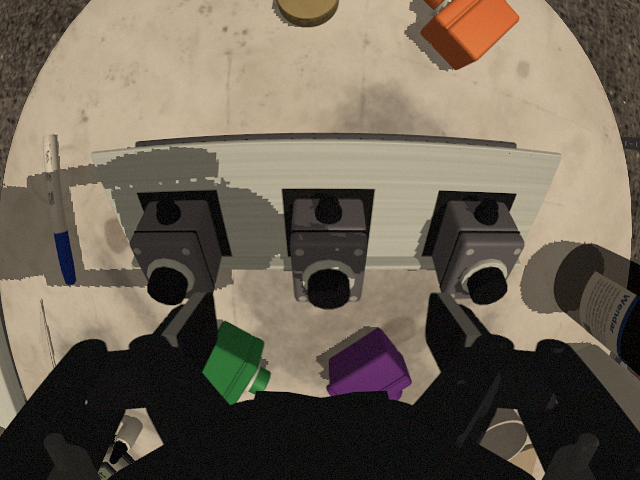

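View pics/side5.png

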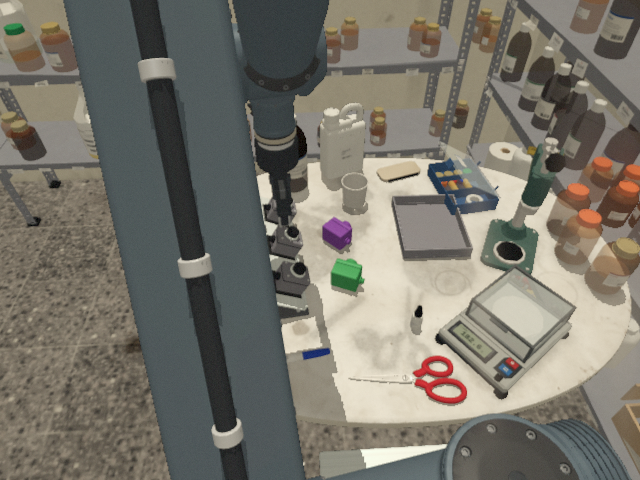

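Run:
```python
from h import *
d=load('w5');W=wworld(d);s=d['s'];ty=-RY
hi=(W[...,2]>.06)&(np.abs((W-s['tool_pos'])@ty)<.05)&(W[...,2]<.1)&(W[...,1]>.16)
V,U=np.where(hi[195:310,285:375]);q=W[195:310,285:375][V,U]
a=(q-s['tool_pos'])@ty;b=(q-s['tool_pos'])@RX
print('tool-y extents',np.percentile(a,[1,99]).round(4),'RX',np.percentile(b,[1,99]).round(4),'z',q[:,2].max())
f=240/np.tan(np.radians(d['fovy'])/2)
print(W[285,328],W[260,328],W[235,328],W[240,300],W[240,368])
for n in('side0','scene0'):
    e=load(n);P=world(e);u,v=(430,227) if n=='side0' else (430,325)
    m=((P[...,2]<.014)&(P[...,2]>.0015)&(P[...,0]>.48)&(P[...,0]<.76)&(P[...,1]>-.28)&(P[...,1]<.0)).astype(np.uint8)
    k,l,st,_=cv2.connectedComponentsWithStats(cv2.morphologyEx(m,cv2.MORPH_OPEN,np.ones((3,3)))); q=P[l==l[v,u]]
    print(n,len(q),np.median(q[:,2]),cv2.minAreaRect(q[:,:2].astype(np.float32)*1000))
    w=(P[...,2]<.031)&(P[...,2]>.024)&(P[...,0]>.48)&(P[...,0]<.77)&(P[...,1]>-.28)&(P[...,1]<.0)&(np.abs(P[...,0]-.625)<.13)
    q=P[w];print(' rim',len(q),cv2.minAreaRect(q[:,:2].astype(np.float32)*1000),q.min(0),q.max(0))
```

```text
tool-y extents [-0.0181  0.0243] RX [-0.0328  0.0322] z 0.09517330098594255
[0.55578992 0.19872079 0.0942806 ] [0.55462773 0.20968292 0.08367024] [0.55297876 0.22360376 0.0811306 ] [0.53769379 0.22021424 0.08602663] [0.5837908  0.21100101 0.03269945]
side0 2431 0.0037895287900827634 ((638.5093994140625, -125.43537902832031), (138.04783630371094, 156.2615509033203), 88.90686798095703)
 rim 738 ((627.33447265625, -163.29653930664062), (234.30352783203125, 253.06082153320312), 89.21089935302734) [ 0.49925289 -0.27891584  0.02400682] [ 0.75375846 -0.04489262  0.03098199]
scene0 4411 0.004640993641085667 ((638.0858764648438, -112.97020721435547), (129.43589782714844, 159.44760131835938), 89.39897155761719)
 rim 1356 ((614.6575317382812, -161.4139404296875), (226.40988159179688, 235.3325958251953), 0.7017444372177124) [ 0.50287051 -0.2799769   0.02400894] [ 0.72865576 -0.04379537  0.03099882]
```

Request:
servo_tool(
  moves=[
    {"gripper": 0, "delta_pos": [0.015, 0.003, 0.001], "spin": 0},
    {"gripper": 0, "delta_pos": [0.025, 0.001, 0], "spin": 0},
    {"gripper": 0, "delta_pos": [0.025, 0, 0], "spin": 0},
    {"gripper": 0, "delta_pos": [0.02, 0, 0], "spin": 0},
    {"gripper": 0, "delta_pos": [0.012, 0, 0], "spin": 0},
    {"gripper": 0, "delta_pos": [0, 0, 0], "spin": 0},
    {"gripper": 0, "delta_pos": [0, 0, 0], "spin": 0},
  ],
)

```text
time_s: 12.35
tool_pos: [0.5561, 0.2091, 0.0434]
tool_rot: [0.471, 0.528, -0.47, 0.528]
contact_force: [0.1, 0.5, 0.4]
finger_gap: 1.001
```

Run:
```python
from h import *
go([.5525,.209,.043]);d=snap('wrist','w6')
```

```text
t 12.35 pos [0.5561 0.2091 0.0434] F [0.13 0.47 0.36] F.n 0.08 gap 1.001
tool x,y,z [ 0.  0. -1.] [0.993 0.114 0.   ] [ 0.114 -0.993 -0.   ]
spin needed 3.140263157133754
spin needed -0.001329496456039081
world d [-0.0036 -0.0001 -0.0004] tool d [ 0.0004 -0.0036 -0.0003]
```

View pics/w6.png

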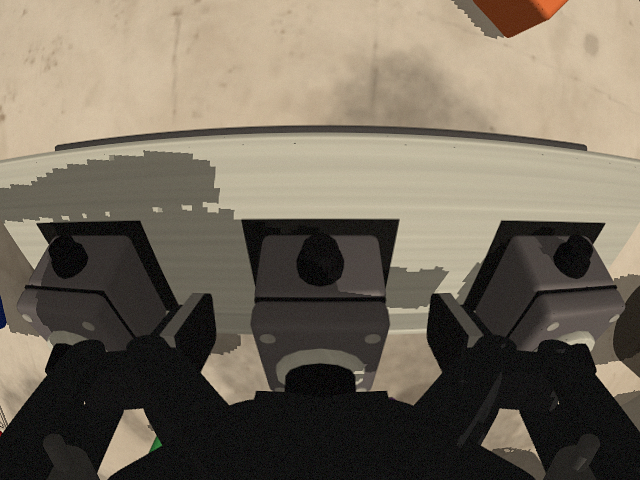

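The station at (320,320) is centred between the open pads, so I'll close.

Request:
servo_tool(
  moves=[
    {"gripper": 60, "delta_pos": [0, 0, 0], "spin": 0},
    {"gripper": 120, "delta_pos": [0, 0, 0], "spin": 0},
    {"gripper": 200, "delta_pos": [0, 0, 0], "spin": 0},
    {"gripper": 255, "delta_pos": [0, 0, 0], "spin": 0},
    {"gripper": 255, "delta_pos": [0, 0, 0], "spin": 0},
    {"gripper": 255, "delta_pos": [0, 0, 0], "spin": 0},
    {"gripper": 255, "delta_pos": [0, 0, 0], "spin": 0},
  ],
  squeeze=40,
)

```text
time_s: 13.1
tool_pos: [0.5561, 0.2093, 0.0445]
tool_rot: [0.471, 0.528, -0.47, 0.528]
contact_force: [-0.3, -0.7, 5.4]
finger_gap: 0.512
```

Run:
```python
from h import *
rep();d=snap('wrist','w7')
```

```text
t 13.1 pos [0.5561 0.2093 0.0445] F [-0.35 -0.74  5.38] F.n 5.01 gap 0.512
tool x,y,z [ 0.001  0.    -1.   ] [0.993 0.115 0.001] [ 0.115 -0.993 -0.   ]
spin needed 3.1406897975819117
spin needed -0.0009028560078814252
```

View pics/w7.png

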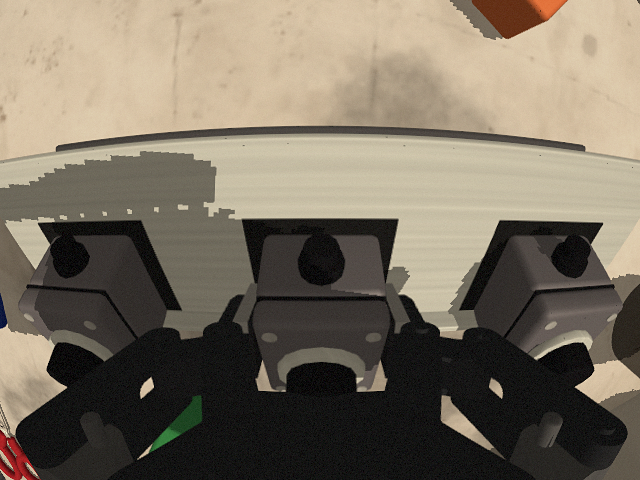

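Request:
servo_tool(
  moves=[
    {"gripper": 255, "delta_pos": [-0.008, 0, 0], "spin": 0},
    {"gripper": 255, "delta_pos": [-0.015, 0, 0], "spin": 0},
    {"gripper": 255, "delta_pos": [-0.025, 0, 0], "spin": 0},
    {"gripper": 255, "delta_pos": [-0.03, 0, 0], "spin": 0},
    {"gripper": 255, "delta_pos": [-0.02, 0, 0], "spin": 0},
    {"gripper": 255, "delta_pos": [0, 0, 0], "spin": 0},
  ],
)

```text
time_s: 13.75
tool_pos: [0.5579, 0.2097, 0.1455]
tool_rot: [0.473, 0.526, -0.468, 0.53]
contact_force: [-0.1, -0.3, -1.5]
finger_gap: 0.513
```

Run:
```python
from h import *
go([.63,-.145,.14]);d=snap('wrist','w8');a=snap('scene','c8')
cv2.imwrite('pics/c8z.png',cv2.resize(a['img'][120:300,180:410],(767,600)))
```

```text
t 13.75 pos [0.5579 0.2097 0.1455] F [-0.09 -0.28 -1.51] F.n -1.17 gap 0.513
tool x,y,z [ 0.008  0.001 -1.   ] [0.993 0.115 0.008] [ 0.115 -0.993 -0.   ]
spin needed 3.1406739299387385
spin needed -0.0009187236510546093
world d [ 0.0721 -0.3547 -0.0055] tool d [0.0055 0.0308 0.3606]
```

View pics/w8.png

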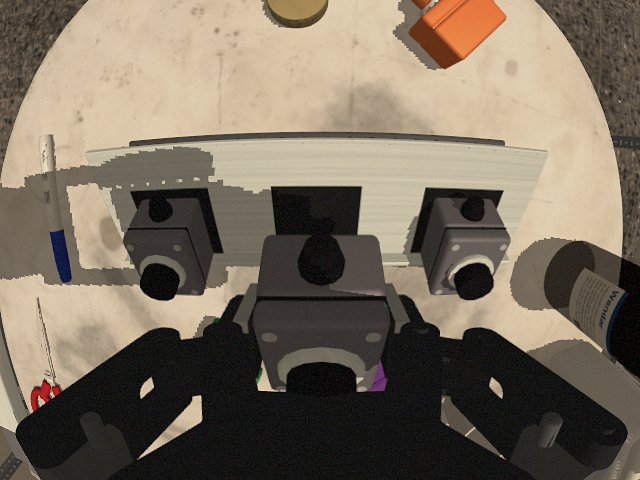

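View pics/c8z.png

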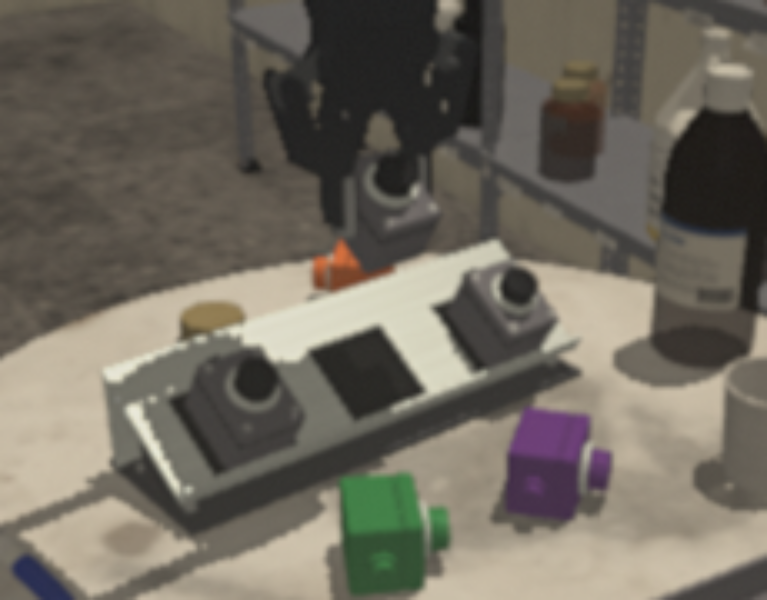

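Station 2 is held, still at its 30° tilt, and the neighbours are untouched. Next is the carry to above the tray.

Request:
servo_tool(
  moves=[
    {"gripper": 255, "delta_pos": [0, 0.002, 0.02], "spin": 0},
    {"gripper": 255, "delta_pos": [0, 0.003, 0.035], "spin": 0},
    {"gripper": 255, "delta_pos": [0, 0.004, 0.04], "spin": 0},
    {"gripper": 255, "delta_pos": [0, 0.004, 0.04], "spin": 0},
    {"gripper": 255, "delta_pos": [0, 0.004, 0.04], "spin": 0},
    {"gripper": 255, "delta_pos": [0, 0.004, 0.04], "spin": 0},
    {"gripper": 255, "delta_pos": [0, 0.004, 0.04], "spin": 0},
    {"gripper": 255, "delta_pos": [0, 0.003, 0.04], "spin": 0},
    {"gripper": 255, "delta_pos": [0, 0.003, 0.035], "spin": 0},
    {"gripper": 255, "delta_pos": [0, 0, 0.025], "spin": 0},
    {"gripper": 255, "delta_pos": [0, 0, 0.006], "spin": 0},
    {"gripper": 255, "delta_pos": [0, 0, 0], "spin": 0},
    {"gripper": 255, "delta_pos": [0, 0, 0], "spin": 0},
  ],
)

```text
time_s: 15.15
tool_pos: [0.6268, -0.1444, 0.1405]
tool_rot: [0.47, 0.529, -0.471, 0.527]
contact_force: [-0.5, 0.4, -1.3]
finger_gap: 0.513
```

Run:
```python
from h import *
rep();d=snap('wrist','w9');a=snap('scene','c9');snap('side','s9')
W=wworld(d)
cv2.imwrite('pics/c9z.png',cv2.resize(a['img'][180:390,300:570],(771,600)))
```

```text
t 15.15 pos [ 0.6268 -0.1444  0.1405] F [-0.45  0.39 -1.34] F.n -1.38 gap 0.513
tool x,y,z [-0.003  0.002 -1.   ] [ 0.993  0.115 -0.003] [ 0.115 -0.993 -0.002]
spin needed 3.1409548036032673
spin needed -0.0006378499865258291
```

View pics/w9.png

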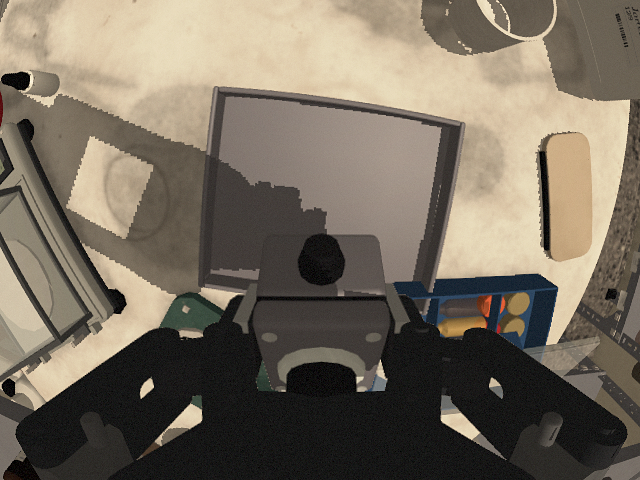

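View pics/c9z.png

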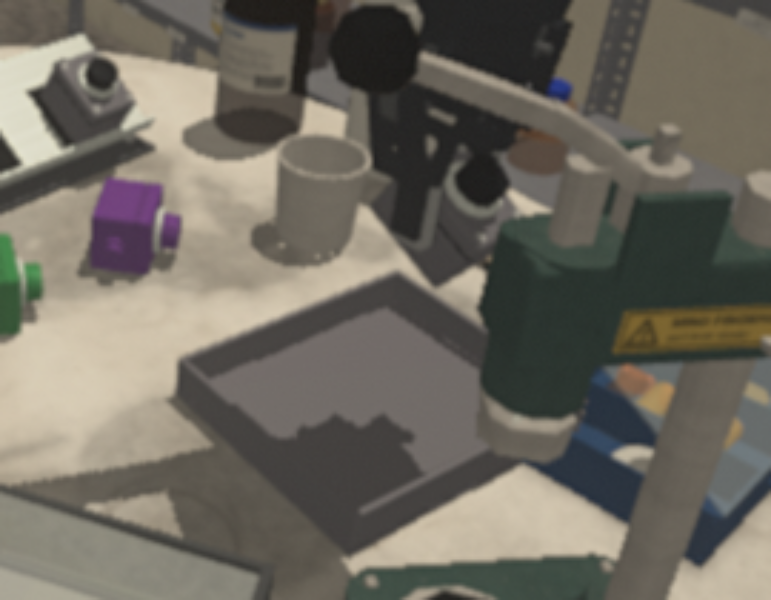

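View pics/s9.png

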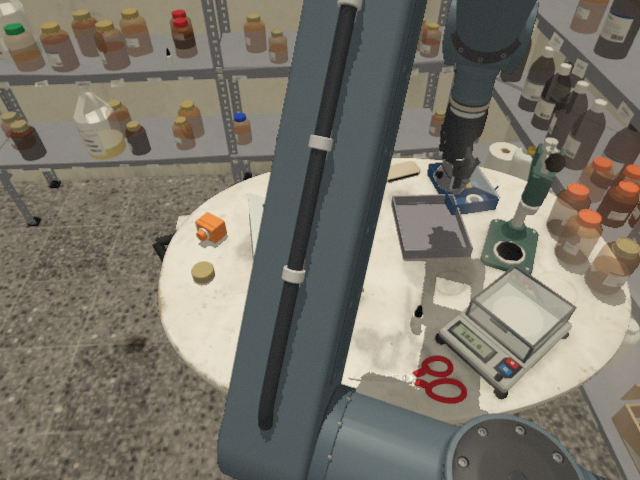

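Run:
```python
from h import *
d=load('w9');W=wworld(d)
for nm,(u,v) in dict(TL=(217,90),TR=(463,124),BLrim=(203,285),floorTL=(226,97),floorTR=(440,125),floorL=(214,200),floorR=(430,250),mid=(330,170)).items(): print(nm,W[v,u].round(3))
# obstacles over 0.06 m
for n in('scene0','side0'):
    e=load(n);P=world(e)
    m=(P[...,2]>.05)&(P[...,2]<.4)&(P[...,0]>.42)&(P[...,0]<.85)&(P[...,1]<-.0)&(P[...,1]>-.36)&(e['z_map']>0)
    q=P[m]
    H,xe,ye=np.histogram2d(q[:,0],q[:,1],bins=[np.arange(.42,.86,.04),np.arange(-.36,.02,.04)])
    print(n);print(H.astype(int)); print('x',xe.round(2),'y',ye.round(2))
    st=q[(q[:,1]<-.17)&(q[:,0]<.7)];print('stand x',np.percentile(st[:,0],[1,99]),'y',np.percentile(st[:,1],[1,99]))
```

```text
TL [ 0.542 -0.049  0.028]
TR [ 0.716 -0.052  0.029]
BLrim [ 0.54  -0.194  0.029]
floorTL [ 0.542 -0.052  0.005]
floorTR [ 0.705 -0.054  0.01 ]
floorL [ 0.541 -0.131  0.009]
floorR [ 0.713 -0.151  0.011]
mid [ 0.627 -0.1    0.005]
scene0
[[   0    0  478  723    0    0    0    0    0]
 [   0    0  454   12    0    0    0    0    0]
 [   0 2754 2281    0    0    0    0    0    0]
 [ 128 2219  162    0    0    0    0    0    0]
 [ 964 2686    0    0    0    0    0    0    0]
 [   0    0    0    0    0    0    0    0    0]
 [   0    6  157  132    0    0    0    0    0]
 [   0   13  122   41    0    0    0    0    0]
 [   0    0  224    0    0    0    0    0    0]
 [   0    1  182    0    0    0    0    0    0]]
x [0.42 0.46 0.5  0.54 0.58 0.62 0.66 0.7  0.74 0.78 0.82] y [-0.36 -0.32 -0.28 -0.24 -0.2  -0.16 -0.12 -0.08 -0.04 -0.  ]
stand x [0.4252254  0.68413028] y [-0.33697154 -0.22512205]
side0
[[   0    0   33  384    0    0    0    0    0]
 [   0    0    2    7    0    0    0    0    0]
 [   0   68 1061    0    0    0    0    0    0]
 [   0   94  226    0    0    0    0    0    0]
 [   6  274    0    0    0    0    0    0    0]
 [   0   59    0    0    0    0    0    0    0]
 [   0    4   84  103   26    0    0    0    0]
 [   0    1   84   95   61    0    0    0    0]
 [   0    0   73   89   81    0    0    0    0]
 [   0    0   51   79   61    0    0    0    0]]
x [0.42 0.46 0.5  0.54 0.58 0.62 0.66 0.7  0.74 0.78 0.82] y [-0.36 -0.32 -0.28 -0.24 -0.2  -0.16 -0.12 -0.08 -0.04 -0.  ]
stand x [0.42188316 0.69614514] y [-0.31509343 -0.19977816]
```

Request:
servo_tool(
  moves=[
    {"gripper": 255, "delta_pos": [0.01, 0.001, -0.01], "spin": 0},
    {"gripper": 255, "delta_pos": [0.025, 0.001, -0.007], "spin": 0},
    {"gripper": 255, "delta_pos": [0.025, 0, 0], "spin": 0},
    {"gripper": 255, "delta_pos": [0.022, 0, 0], "spin": 0},
    {"gripper": 255, "delta_pos": [0.014, 0, 0], "spin": 0},
    {"gripper": 255, "delta_pos": [0.008, 0, 0], "spin": 0},
    {"gripper": 255, "delta_pos": [0, 0, 0], "spin": 0},
    {"gripper": 255, "delta_pos": [0, 0, 0], "spin": 0},
  ],
  squeeze=25,
)

```text
time_s: 16.1
tool_pos: [0.6285, -0.1288, 0.0382]
tool_rot: [0.471, 0.528, -0.47, 0.528]
contact_force: [-0.0, -0.7, -0.9]
finger_gap: 0.508
```

Request:
servo_tool(
  moves=[
    {"gripper": 255, "delta_pos": [0.002, 0, 0], "spin": 0},
    {"gripper": 255, "delta_pos": [0.002, 0, 0], "spin": 0},
    {"gripper": 255, "delta_pos": [0, 0, 0], "spin": 0},
  ],
)

```text
time_s: 16.4
tool_pos: [0.628, -0.1289, 0.0339]
tool_rot: [0.471, 0.528, -0.47, 0.528]
contact_force: [-0.4, 0.1, -0.7]
finger_gap: 0.511
```

Request:
servo_tool(
  moves=[
    {"gripper": 255, "delta_pos": [0.002, 0, 0], "spin": 0},
    {"gripper": 255, "delta_pos": [0.002, 0, 0], "spin": 0},
    {"gripper": 255, "delta_pos": [0, 0, 0], "spin": 0},
  ],
  squeeze=20,
)

```text
time_s: 16.7
tool_pos: [0.6276, -0.1287, 0.0293]
tool_rot: [0.47, 0.528, -0.471, 0.528]
contact_force: [0.7, -0.1, -1.3]
finger_gap: 0.511
```

Request:
servo_tool(
  moves=[
    {"gripper": 255, "delta_pos": [0.002, 0, 0], "spin": 0},
    {"gripper": 255, "delta_pos": [0, 0, 0], "spin": 0},
    {"gripper": 255, "delta_pos": [0, 0, 0], "spin": 0},
  ],
)

```text
time_s: 17.0
tool_pos: [0.6278, -0.1287, 0.0275]
tool_rot: [0.47, 0.528, -0.47, 0.528]
contact_force: [-0.1, -0.5, -1.5]
finger_gap: 0.514
```

Request:
servo_tool(
  moves=[
    {"gripper": 255, "delta_pos": [0.002, 0, 0], "spin": 0},
    {"gripper": 255, "delta_pos": [0, 0, 0], "spin": 0},
    {"gripper": 255, "delta_pos": [0, 0, 0], "spin": 0},
  ],
)

```text
time_s: 17.3
tool_pos: [0.6279, -0.1287, 0.0256]
tool_rot: [0.47, 0.528, -0.47, 0.528]
contact_force: [0.2, 0.4, -1.6]
finger_gap: 0.51
```

Request:
servo_tool(
  moves=[
    {"gripper": 255, "delta_pos": [0.0015, 0, 0], "spin": 0},
    {"gripper": 255, "delta_pos": [0, 0, 0], "spin": 0},
  ],
)

```text
time_s: 17.5
tool_pos: [0.6279, -0.1287, 0.0252]
tool_rot: [0.47, 0.528, -0.47, 0.528]
contact_force: [-1.7, 0.9, 5.3]
finger_gap: 0.509
```

Request:
servo_tool(
  moves=[
    {"gripper": 255, "delta_pos": [0.0015, 0, 0], "spin": 0},
    {"gripper": 255, "delta_pos": [0, 0, 0], "spin": 0},
  ],
)

```text
time_s: 17.7
tool_pos: [0.6279, -0.1287, 0.0251]
tool_rot: [0.47, 0.528, -0.47, 0.528]
contact_force: [-3.0, 0.3, 12.3]
finger_gap: 0.507
```

Request:
servo_tool(
  moves=[
    {"gripper": 255, "delta_pos": [0, 0, -0.002], "spin": 0},
    {"gripper": 255, "delta_pos": [0, 0, -0.002], "spin": 0},
    {"gripper": 255, "delta_pos": [0, 0, 0], "spin": 0},
  ],
)

```text
time_s: 18.0
tool_pos: [0.6286, -0.1271, 0.025]
tool_rot: [0.47, 0.526, -0.471, 0.53]
contact_force: [-4.2, -4.3, 9.2]
finger_gap: 0.51
```

Run:
```python
from h import *
rep();d=snap('wrist','w10')
```

```text
t 18.0 pos [ 0.6286 -0.1271  0.025 ] F [-4.2  -4.29  9.15] F.n 9.81 gap 0.51
tool x,y,z [ 0.003 -0.004 -1.   ] [0.993 0.116 0.002] [ 0.116 -0.993  0.005]
spin needed -3.1412437023665216
spin needed 0.0003489512232719427
```

View pics/w10.png

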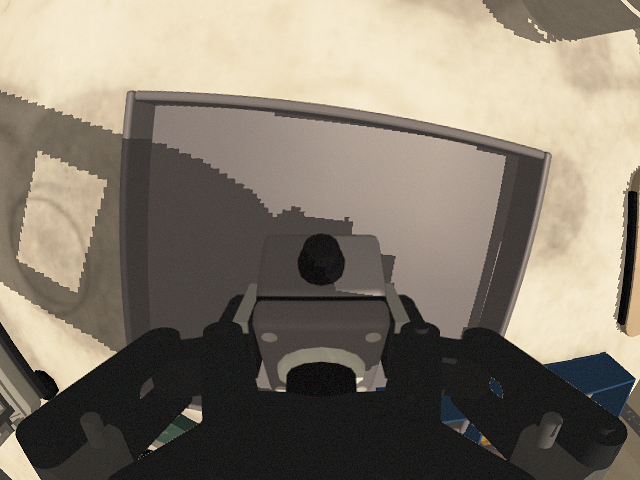

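Request:
servo_tool(
  moves=[
    {"gripper": 255, "delta_pos": [0.001, 0, -0.003], "spin": 0},
    {"gripper": 255, "delta_pos": [0.001, 0, -0.003], "spin": 0},
    {"gripper": 255, "delta_pos": [0, 0, 0], "spin": 0},
  ],
)

```text
time_s: 18.35
tool_pos: [0.6289, -0.1219, 0.0234]
tool_rot: [0.47, 0.525, -0.47, 0.531]
contact_force: [-1.8, -5.7, 9.0]
finger_gap: 0.507
```

Run:
```python
from h import *
rep();d=snap('wrist','w11')
```

```text
t 18.35 pos [ 0.6289 -0.1219  0.0234] F [-1.75 -5.68  9.  ] F.n 10.52 gap 0.507
tool x,y,z [ 0.005 -0.006 -1.   ] [0.993 0.116 0.005] [ 0.116 -0.993  0.006]
spin needed -3.1410879412185206
spin needed 0.0005047123712724755
```

View pics/w11.png

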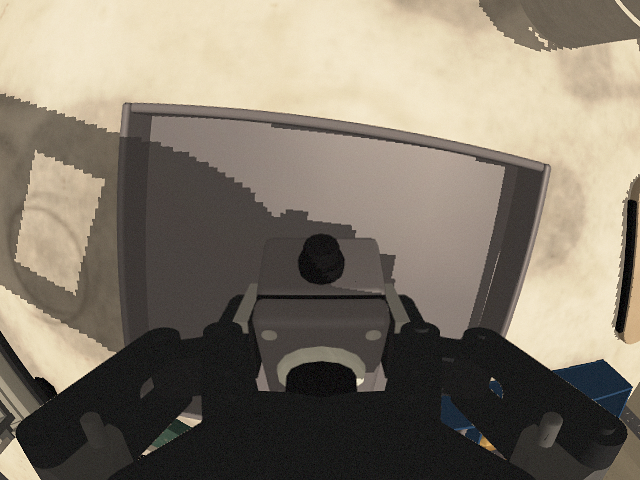

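Request:
servo_tool(
  moves=[
    {"gripper": 255, "delta_pos": [0.0017, 0, -0.0025], "spin": 0},
    {"gripper": 255, "delta_pos": [0.0017, 0, -0.0025], "spin": 0},
    {"gripper": 255, "delta_pos": [0, 0, 0], "spin": 0},
  ],
)

```text
time_s: 18.7
tool_pos: [0.6283, -0.1166, 0.0201]
tool_rot: [0.47, 0.526, -0.47, 0.531]
contact_force: [-1.3, -4.3, 11.1]
finger_gap: 0.511
```

Request:
servo_tool(
  moves=[
    {"gripper": 255, "delta_pos": [0.002, 0, -0.0025], "spin": 0},
    {"gripper": 255, "delta_pos": [0.002, 0, -0.0025], "spin": 0},
    {"gripper": 255, "delta_pos": [0, 0, 0], "spin": 0},
  ],
)

```text
time_s: 19.0
tool_pos: [0.6277, -0.1115, 0.016]
tool_rot: [0.47, 0.526, -0.47, 0.531]
contact_force: [-3.4, -3.4, 9.5]
finger_gap: 0.508
```

Run:
```python
from h import *
rep();d=snap('wrist','w12')
```

```text
t 19.0 pos [ 0.6277 -0.1115  0.016 ] F [-3.45 -3.41  9.54] F.n 9.76 gap 0.508
tool x,y,z [ 0.005 -0.005 -1.   ] [0.993 0.116 0.005] [ 0.116 -0.993  0.006]
spin needed -3.1411436158500656
spin needed 0.00044903773972748695
```

View pics/w12.png

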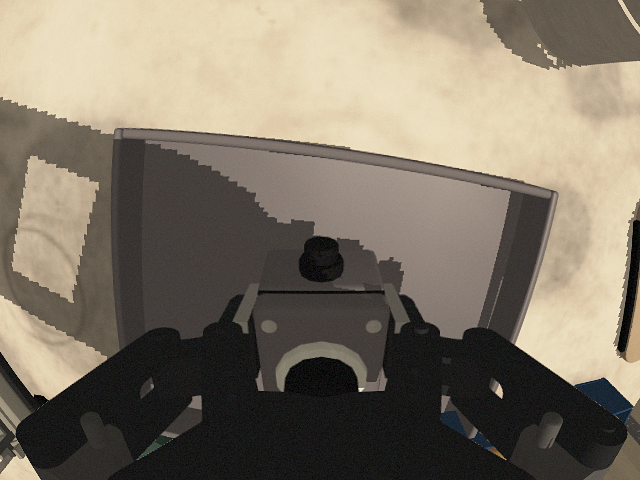

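Request:
servo_tool(
  moves=[
    {"gripper": 255, "delta_pos": [0.002, 0, -0.002], "spin": 0},
    {"gripper": 255, "delta_pos": [0, 0, 0], "spin": 0},
  ],
)

```text
time_s: 19.25
tool_pos: [0.6275, -0.1094, 0.014]
tool_rot: [0.47, 0.526, -0.47, 0.531]
contact_force: [-2.0, -3.8, 11.0]
finger_gap: 0.509
```

Request:
servo_tool(
  moves=[
    {"gripper": 255, "delta_pos": [0.0015, 0, -0.0015], "spin": 0},
    {"gripper": 255, "delta_pos": [0, 0, 0], "spin": 0},
  ],
)

```text
time_s: 19.45
tool_pos: [0.6273, -0.1079, 0.0125]
tool_rot: [0.47, 0.526, -0.47, 0.531]
contact_force: [-1.4, -4.6, 10.5]
finger_gap: 0.51
```

```bash
cat >> h.py <<'E'
def topfit(d):
    W=wworld(d); s=d['s']
    reg=W[305:350,265:380].reshape(-1,3); c=np.median(reg,0)
    q=reg[np.linalg.norm(reg-c,axis=1)<.04]
    rng=np.random.default_rng(0);best=0
    for _ in range(400):
        p=q[rng.choice(len(q),3,0)];n=np.cross(p[1]-p[0],p[2]-p[0]);n/=np.linalg.norm(n)+1e-12
        k=np.abs((q-p[0])@n)<.0012
        if k.sum()>best: best=k.sum();I=k
    n=np.linalg.svd(q[I]-q[I].mean(0))[2][2];n*=np.sign(n[2])
    print('face n',n.round(3),'tilt to -RX deg',np.degrees(np.arctan2(-n@RX,n[2])).round(1),'c',q[I].mean(0).round(4),best,len(q))
E
python3 - <<'E'
from h import *
rep();d=snap('wrist','w13')
for n in('w8','w10','w11','w12','w13'): print(n);topfit(load(n))
E
```

```text
t 19.45 pos [ 0.6273 -0.1079  0.0125] F [-1.44 -4.61 10.49] F.n 11.29 gap 0.51
tool x,y,z [ 0.005 -0.005 -1.   ] [0.993 0.116 0.005] [ 0.116 -0.993  0.005]
spin needed -3.1412650096406924
spin needed 0.0003276439491006755
w8
face n [ 0.045 -0.404  0.913] tilt to -RX deg 24.0 c [0.5564 0.216  0.1861] 3099 5157
w10
face n [ 0.057 -0.404  0.913] tilt to -RX deg 24.1 c [ 0.6272 -0.1206  0.0657] 3080 5158
w11
face n [ 0.036 -0.352  0.935] tilt to -RX deg 20.8 c [ 0.6275 -0.1151  0.0638] 3369 5144
w12
face n [ 0.01  -0.132  0.991] tilt to -RX deg 7.6 c [ 0.6262 -0.1028  0.0556] 4269 5150
w13
face n [ 0.005 -0.079  0.997] tilt to -RX deg 4.5 c [ 0.6258 -0.0989  0.0518] 4444 5149
```

View pics/w13.png

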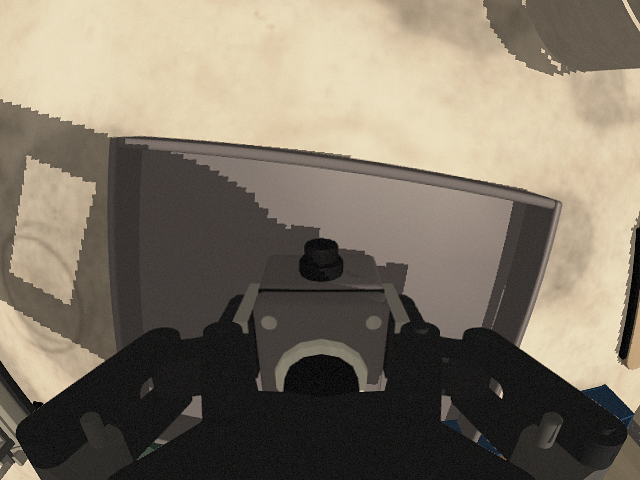

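Request:
servo_tool(
  moves=[
    {"gripper": 255, "delta_pos": [0.0015, 0, -0.001], "spin": 0},
    {"gripper": 255, "delta_pos": [0, 0, 0], "spin": 0},
  ],
)

```text
time_s: 19.7
tool_pos: [0.6272, -0.1067, 0.011]
tool_rot: [0.47, 0.526, -0.47, 0.531]
contact_force: [-1.1, -3.7, 10.4]
finger_gap: 0.511
```

Request:
servo_tool(
  moves=[
    {"gripper": 255, "delta_pos": [0.0015, 0, -0.001], "spin": 0},
    {"gripper": 255, "delta_pos": [0, 0, 0], "spin": 0},
  ],
)

```text
time_s: 19.9
tool_pos: [0.627, -0.1055, 0.0096]
tool_rot: [0.47, 0.526, -0.47, 0.53]
contact_force: [-0.8, -2.9, 11.1]
finger_gap: 0.509
```

Run:
```python
from h import *
rep();d=snap('wrist','w14');topfit(d)
```

```text
t 19.9 pos [ 0.627  -0.1055  0.0096] F [-0.81 -2.93 11.07] F.n 10.99 gap 0.509
tool x,y,z [ 0.005 -0.004 -1.   ] [0.993 0.116 0.004] [ 0.116 -0.993  0.005]
spin needed -3.141369490565217
spin needed 0.00022316302457614512
face n [ 0.001 -0.028  1.   ] tilt to -RX deg 1.6 c [ 0.6253 -0.0963  0.0486] 4427 5155
```

Request:
servo_tool(
  moves=[
    {"gripper": 255, "delta_pos": [0.0012, 0, -0.0005], "spin": 0},
    {"gripper": 255, "delta_pos": [0, 0, 0], "spin": 0},
  ],
)

```text
time_s: 20.15
tool_pos: [0.6269, -0.1048, 0.0085]
tool_rot: [0.47, 0.526, -0.47, 0.53]
contact_force: [-1.7, -2.0, 11.7]
finger_gap: 0.51
```

Request:
servo_tool(
  moves=[
    {"gripper": 255, "delta_pos": [0.001, 0, 0], "spin": 0},
    {"gripper": 255, "delta_pos": [0, 0, 0], "spin": 0},
  ],
)

```text
time_s: 20.35
tool_pos: [0.6269, -0.1045, 0.0081]
tool_rot: [0.47, 0.526, -0.47, 0.53]
contact_force: [-2.6, -2.0, 15.3]
finger_gap: 0.509
```

Run:
```python
from h import *
rep();d=snap('wrist','w15');topfit(d);a=snap('scene','c15')
cv2.imwrite('pics/c15z.png',cv2.resize(a['img'][200:390,330:520],(600,600)))
```

```text
t 20.35 pos [ 0.6269 -0.1045  0.0081] F [-2.59 -2.02 15.29] F.n 14.08 gap 0.509
tool x,y,z [ 0.005 -0.003 -1.   ] [0.993 0.116 0.004] [ 0.116 -0.993  0.004]
spin needed -3.141272278172318
spin needed 0.00032037541747476084
face n [-0.001 -0.011  1.   ] tilt to -RX deg 0.6 c [ 0.6252 -0.0953  0.0471] 4339 5154
```

View pics/w15.png

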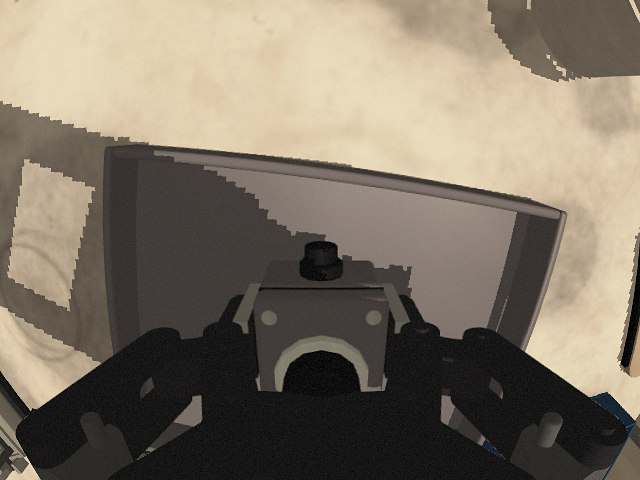

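View pics/c15z.png

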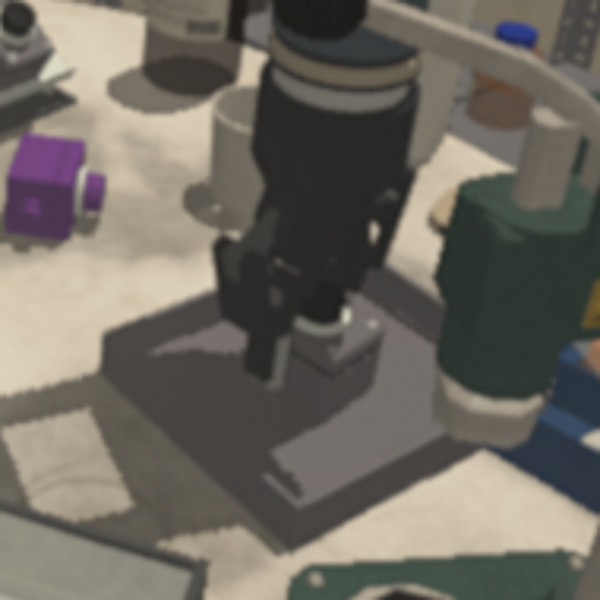

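It's flat on the tray floor (tilt about 0.6°, top at 0.047 m, force rising), so I'll release.

Request:
servo_tool(
  moves=[
    {"gripper": 255, "delta_pos": [-0.001, 0, 0], "spin": 0},
    {"gripper": 115, "delta_pos": [0, 0, 0], "spin": 0},
    {"gripper": 100, "delta_pos": [0, 0, 0], "spin": 0},
    {"gripper": 70, "delta_pos": [0, 0, 0], "spin": 0},
    {"gripper": 30, "delta_pos": [0, 0, 0], "spin": 0},
    {"gripper": 0, "delta_pos": [0, 0, 0], "spin": 0},
    {"gripper": 0, "delta_pos": [0, 0, 0], "spin": 0},
    {"gripper": 0, "delta_pos": [0, 0, 0], "spin": 0},
  ],
)

```text
time_s: 21.25
tool_pos: [0.6248, -0.1029, 0.0053]
tool_rot: [0.47, 0.528, -0.47, 0.528]
contact_force: [-0.3, 0.2, 0.1]
finger_gap: 1.002
```

Run:
```python
from h import *
rep();d=snap('wrist','w16');topfit(d)
```

```text
t 21.25 pos [ 0.6248 -0.1029  0.0053] F [-0.32  0.19  0.12] F.n -0.01 gap 1.002
tool x,y,z [-0.  0. -1.] [ 0.993  0.115 -0.   ] [ 0.115 -0.993 -0.   ]
spin needed 3.1405346074873406
spin needed -0.0010580461024525256
face n [-0.002  0.04   0.999] tilt to -RX deg -2.3 c [ 0.6233 -0.0936  0.0469] 4374 5161
```

View pics/w16.png

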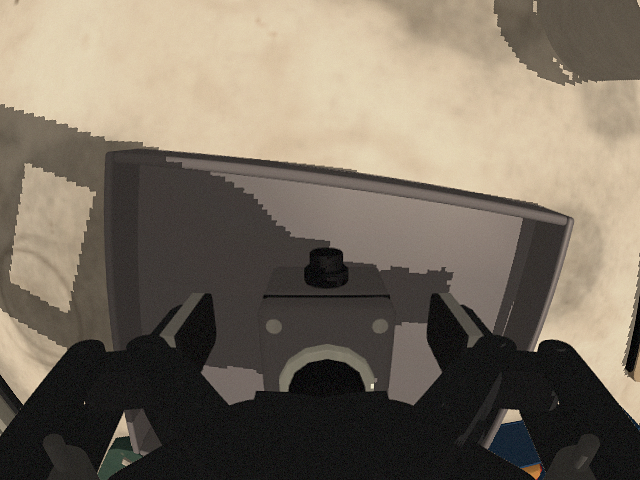

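The station stands free at (326,320) with both pads clear. I'll rise straight up.

Request:
servo_tool(
  moves=[
    {"gripper": 0, "delta_pos": [-0.01, 0, 0], "spin": 0},
    {"gripper": 0, "delta_pos": [-0.02, 0, 0], "spin": 0},
    {"gripper": 0, "delta_pos": [-0.03, 0, 0], "spin": 0},
    {"gripper": 0, "delta_pos": [-0.04, 0, 0], "spin": 0},
    {"gripper": 0, "delta_pos": [-0.04, 0, 0], "spin": 0},
    {"gripper": 0, "delta_pos": [-0.04, 0, 0], "spin": 0},
    {"gripper": 0, "delta_pos": [-0.02, 0, -0.02], "spin": 0},
    {"gripper": 0, "delta_pos": [0, 0, -0.03], "spin": 0},
    {"gripper": 0, "delta_pos": [0, 0, -0.03], "spin": 0},
    {"gripper": 0, "delta_pos": [0, 0, -0.02], "spin": 0},
    {"gripper": 0, "delta_pos": [0, 0, 0], "spin": 0},
    {"gripper": 0, "delta_pos": [0, 0, 0], "spin": 0},
  ],
)

```text
time_s: 22.5
tool_pos: [0.6135, -0.0035, 0.2062]
tool_rot: [0.47, 0.528, -0.47, 0.529]
contact_force: [0.2, -0.1, -0.2]
finger_gap: 0.999
```

Run:
```python
from h import *
rep();d=snap('wrist','w17');a=snap('scene','c17');b=snap('side','s17')
for e in(a,b):
    P=world(e);m=(P[...,0]>.56)&(P[...,0]<.69)&(P[...,1]>-.18)&(P[...,1]<-.055)&(P[...,2]>.041)&(P[...,2]<.05);print(m.sum(),P[m].mean(0).round(4),np.percentile(P[m],[2,98],axis=0).round(4).tolist())
    m=(P[...,0]>.56)&(P[...,0]<.69)&(P[...,1]>-.18)&(P[...,1]<-.055)&(P[...,2]>.055)&(P[...,2]<.07);print('key',m.sum(),P[m].mean(0).round(4))
W=wworld(d);m=(W[...,0]>.56)&(W[...,0]<.69)&(W[...,1]>-.18)&(W[...,1]<-.055)&(W[...,2]>.041)&(W[...,2]<.05)
q=W[m];n=np.linalg.svd(q-q.mean(0),full_matrices=False)[2][2];print('wrist top',len(q),q.mean(0),n)
```

```text
t 22.5 pos [ 0.6135 -0.0035  0.2062] F [ 0.15 -0.12 -0.16] F.n -0.07 gap 0.999
tool x,y,z [ 0.001 -0.001 -1.   ] [0.993 0.116 0.001] [ 0.116 -0.993  0.001]
spin needed -3.141501895364053
spin needed 9.075822574011738e-05
446 [ 0.6211 -0.1195  0.0459] [[0.6042, -0.1414, 0.0415], [0.6491, -0.0869, 0.0495]]
key 160 [ 0.6255 -0.1148  0.0611]
257 [ 0.6193 -0.1102  0.0455] [[0.6021, -0.1394, 0.0414], [0.6453, -0.0846, 0.0496]]
key 87 [ 0.6236 -0.1117  0.0606]
wrist top 1652 [ 0.62599205 -0.10804837  0.04668488] [2.05351411e-04 1.77886037e-02 9.99841749e-01]
```

View pics/w17.png

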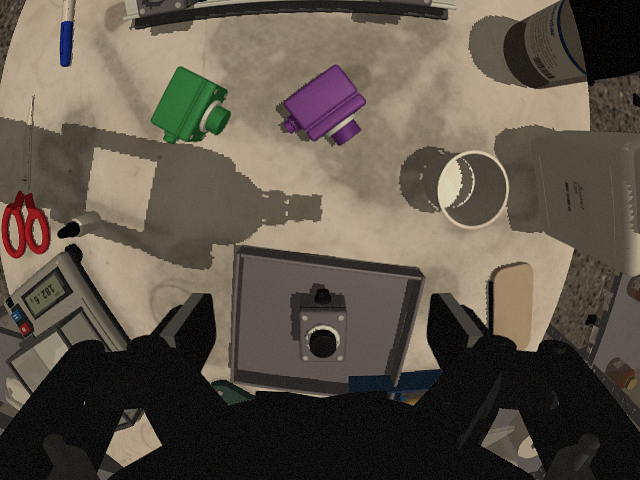

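View pics/c17.png

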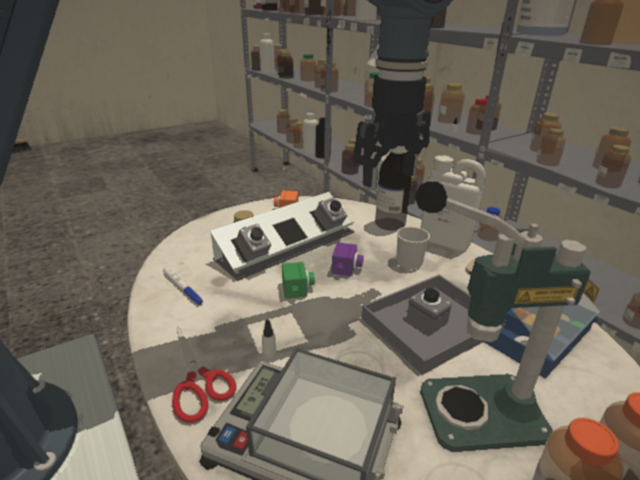

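The station stands upright in the tray at (430,305) in the scene view. The two light stations are still in the rack, and the cup and dropper haven't moved.

```bash
python3 -c "
from plant import manip
print(manip.hand_in())"
```

```text
the job is handed in; nothing more can be done
None
```

I pressed all three keys in order, nearest to farthest, down to the hard stop, and let each spring back. The middle station was the heavy one. It now stands upright in the grey tray, and the job is handed in at about 22.7 s.

- **Key forces:** along the key just before the stop, the nearest and farthest keys pushed back with about 4 N and the middle one with about 13 N. I took the stop as proof of the click, because the click itself gives no separate signal.
- **Placing:** the tool can't tilt, so I set the middle station's low edge on the tray floor and turned it upright in a light grip before letting go. The highest force I read was about 22 N, when the middle key was pressed onto its stop.
- **Last checks:** the station's top face is level to about 1° and about 46–47 mm high, which matches a box standing on the tray floor. The wrist view just after release gave a tilt of 2.3°, but the later, higher view gave about 1°.
- **Everything else:** in the last scene picture, the two light stations are in their places with keys up. The cup, dropper and coloured look-alikes look undisturbed, and the arm touches nothing. I checked these by eye and did not re-measure them.

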